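Fit a drawplate into its sprung bench holder

TASK

Take the drawplate with the cut-off top corners (square holes) out of the wooden rest and fit it into the bench holder: with the plate tilted, put one end of its foot under the bridge and push the spring shoe back, then swing the other end down into the slot so that the spring holds it home under the fixed lip. Leave it upright with its foot fully down on the slot floor and let go of it; leave the other plate standing in the rest and everything else where it is.

Things in the scene. Friction and masses are not known exactly. Their poses are not given: they have to be found in the camera images.
- plate_square: Steel drawplate to fit: 6 mm thick (y), 0.17-0.33 kg, upright in a groove of the rest. Origin: middle of the foot's underside, x along, z up. Foot 132 mm long, 14 mm high; body above it 88 mm wide (x -44 to 44), top at z 76 mm. Top corners cut off at 45 deg by 16 mm: top edge 56 mm long. Rows of small square holes, all below z 47 mm. Both ends alike: fits either way round.
- plate_round: The other steel drawplate: same foot, thickness and height, origin and axes, but with full top corners (top edge 88 mm long) and round holes. It stays in its groove of the rest.
- rest: Fixed wooden rest, 104 (x) by 124 (y) by 27 mm high; origin: centre of the underside. Two open-ended grooves along x at y -35 and +35 mm, 9 mm wide, floor 10 mm above the worktop; a plate stands in each, its foot overhanging at both ends.
- holder: Fixed grey steel holder, 190 long (x -106 to 84) by 60 mm, z up. Origin: on the worktop under the seat's middle; x runs along the slot, fixed lip at +x, spring shoe and bridge at -x. Slot 8.6 mm wide, floor at z 10 mm, walls straight to z 24 mm, then flared at 45 deg to 22 mm wide at z 31 mm. Open from x -61 to 61 mm only: the foot cannot go in level.
- slot_home (a point): Point on the slot floor, at the middle of the seat (10 mm above the holder's origin), axes as the holder's: the plate's origin comes here when it is home.
- bridge_edge (a point): Lower edge of the holder's fixed bridge, mid-slot, holder x -61, z 30 mm (20 mm above the slot floor); the bridge covers the slot from here to -x, its top at z 36 mm (screw heads 38). Tilted about 12 deg, the foot's low end goes under here and pushes the shoe.
- lip_edge (a point): Lower edge of the holder's fixed lip, mid-slot, holder x 61, z 26 mm; lip top z 31 mm, stop wall under the lip at x 66 mm. The foot's high end clears the lip as it swings down once the low end's bottom corner is at holder x -71 mm or beyond (-73 is good); the spring then pushes the foot to the stop.
- shoe (a joint): Brass spring shoe under the bridge; its rod and knob stick out at the holder's -x end. 0: shoe forward, face at holder x -64 mm; grows as it is pushed to -x, up to 0.016 m. The spring takes 4 N to start and 0.8 N more per mm. About 0.002 with a plate home.
- tin: Flat round tin, 73 mm across, 25 mm high, behind the holder: leave alone. Origin: centre of underside.
- pumice_pot: Small round white pot, 71 mm across, 43 mm high, behind the rest: leave alone. Origin: centre of underside.
- channel_bit: Short piece of U-shaped metal channel, 31x60x12 mm, lying on a wooden board (its top about 30 mm up) between the rest and the holder: leave alone.
Not all that is in view belongs to the job. Leave any orange look-alike of the plate_round alone.

How it is judged:
By the outcome, as a careful person would: the job done as asked, in the order asked, and still so for the second after the job is handed in, with the robot touching nothing.
It also fails if it takes over 45 s, if anything falls off the work surface, if the arm or the gripper's body presses on something with over 40 N, if the wrist force passes 120 N, or if a joint passes its speed limit or range.

ROBOT

A 6-joint arm with a two-finger parallel gripper is mounted at the origin on a cart in front of the work surface, level with it; the furniture and walls round the work are solid. World frame = base frame: x ahead of the robot, y to its left, z up, the work surface at z = 0. Lengths are in m, angles in degrees, forces in N, time in s.
With the tool pointing down it reaches from about 0.375 to 0.9 m from the base axis. Payload 3.1 kg.
Tool frame: the origin (TCP) lies at the very end of the fingers, on their centre line; the grasp point (between the pads) lies 19 mm behind it; z points along the fingers, x is the direction in which the jaws open and shut, and the axes are right-handed (so a half turn about z gives the same grasp; the last joint's range is limited). The gripper opens to 87 mm and grips with 3 to 60 N. Pads are 19 mm wide; open, the fingers measure 117 mm over their backs; the gripper's body (75 mm by 190 mm) begins 51 mm behind the grasp point.
Start: joints at [-86.717, 30.224, 82.088, -0, 67.689, -10.227], TCP at [0.146, -0.608, 0.223] pointing down, gripper open.
Joint ranges: [-176.69, 176.69], [-43.24, 126.21], [12.49, 139.97], [-82, 262], [0, 151.66], [-163.58, 163.58]. Speed limits (degrees/s): [159.86, 159.86, 180, 180, 180, 180].

INTERFACE

Orientations are given as a 3x3 rotation matrix whose columns are the frame's x, y, z axes.
In Python, from rig import read_state, capture, bot gives the robot as it stands.
- The arm moves only by the shell command python3 -m crank 'ROWS' [OPENING]. ROWS is JSON, a list of rows, each a list of 2 entries, a list of its own where there are three numbers: the shift along the tool's x, y, z in cm, then the turn, a rotation vector about the tool's x, y, z in rad. In form: [[[dx, dy, dz], [wx, wy, wz]], ...]. A call has 1 to 12 rows; each row shifts and turns the commanded pose from where the row before left it, along the tool's axes as they then stand; what a row does not reach is not made up. A row lasts 1/10 s, in which the tool goes at most 50 mm and 8.59 degrees, less where a joint would pass 70% of its speed; a pose out of reach is approached as far as the arm can. A call with a gripper value outside its range is refused whole. OPENING is the closure, from -1 (fully open) to 1 (shut), set as the call begins (- or left out, the last holds). The fingers move at their own pace and stop on an object; the grip force is fixed at half the most. Time passes only in rows, so rows that do not move let the fingers close. It gives the time, the measured TCP pose, the force and the opening at its end, in the units of the state.
- read_state(): the state, without advancing time (a new reading comes with each control period).
- capture(name): name is "scene" or "top" or "wrist"; returns a dict with "pixels" (420x560x3 uint8, red, green, blue), "camera_matrix" (3x3 intrinsics, pixels), "R" (3x3) and "t" (3): a world point X has camera coordinates R X + t. Camera axes: x right, y down, z forward; pixel columns grow to the right and rows downward; lengths in m; the calibration is good to about 2 mm. A picture is of the moment at which its call begins. There is no depth.
- bot.hand_in(): hands the job in, once; it reports no verdict.
The state is a dict: "time_s": time; "joint_positions": joint angles; "qvel": joint speeds; "tau": joint torques, N m; "position": TCP position; "tcp_rot": TCP orientation; "force": force on the tool from outside, world axes, zero at the start; "moment": the same for the moment, N m; "opening": opening from 0.0 (shut) to 1.0 (fully open).
Only numpy, scipy, OpenCV 4.12 (cv2) and the standard library are available. Lean on these libraries where they do the work, as an engineer would, in place of code of your own. Each camera call takes 0.05 s, during which the arm holds its last target.

## Working session

There is one attempt and no reset: what is moved stays moved. The work goes in short steps, Python scripts to look and compute and a shell command to move; the robot and the scene stay as the last step left them, time stands still between calls to the robot, and variables do not carry over. Pictures are saved under pics/ and viewed, and the job is handed in when it is done.

```bash
ls; mkdir -p pics; python3 - <<'E'
from rig import read_state, capture, bot
import cv2
s=read_state(); print(s)
for n in ["scene","top","wrist"]:
    c=capture(n); cv2.imwrite(f"pics/{n}0.png",c["pixels"][:,:,::-1]); print(n,c["camera_matrix"],c["R"],c["t"])
E
```

```text
pics
{'time_s': 0.0, 'joint_positions': array([-8.67174958e+01,  3.02791815e+01,  8.21584124e+01, -2.62292108e-03,
        6.76898307e+01, -1.02270204e+01]), 'qvel': array([-0.01447278,  0.10573278, -0.0993333 ,  0.03017065,  0.11177194,
       -0.00526128]), 'tau': array([ 1.98719688e-03, -4.40034807e+01, -1.76587182e+01,  6.32044114e-02,
        5.81334683e-02, -1.71508950e-04]), 'position': array([ 0.14597904, -0.60693287,  0.2215581 ]), 'tcp_rot': array([[ 2.33623761e-01, -9.72327059e-01, -1.69625331e-04],
       [-9.72324594e-01, -2.33623556e-01,  2.21790329e-03],
       [-2.19615585e-03, -3.53224026e-04, -9.99997526e-01]]), 'force': array([ 0.53672656,  0.19333758, -0.39883865]), 'moment': array([ 0.02657461, -0.00753378,  0.00562878]), 'opening': 0.9998407880199035}
scene [[498.73089443   0.         283.6803704 ]
 [  0.         498.73089443 213.44540502]
 [  0.           0.           1.        ]] [[-0.75993925 -0.64978912 -0.01632272]
 [-0.46747344  0.5638213  -0.68086278]
 [ 0.45162033 -0.50978392 -0.73222909]] [0.39600078 0.33520181 1.19658302]
top [[383.06318657   0.         280.04809561]
 [  0.         383.06318657 208.4766746 ]
 [  0.           0.           1.        ]] [[-0.09125029 -0.99581994 -0.00400455]
 [-0.96958852  0.08976223 -0.22768585]
 [ 0.22709357 -0.01689363 -0.97372641]] [0.01181875 0.56722952 0.83784694]
wrist [[297.8635723    0.         282.09529478]
 [  0.         297.8635723  206.16782436]
 [  0.           0.           1.        ]] [[ 0.23429595 -0.97216206 -0.00251717]
 [-0.9421661  -0.2277035   0.24591495]
 [-0.23964235 -0.05524529 -0.96928814]] [-0.62218623 -0.03148308  0.38906496]
```

View pics/scene0.png

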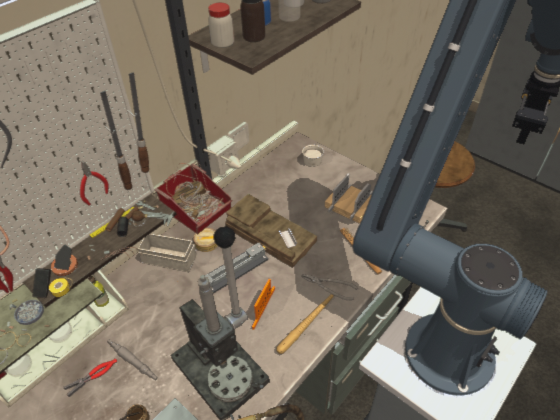

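View pics/top0.png

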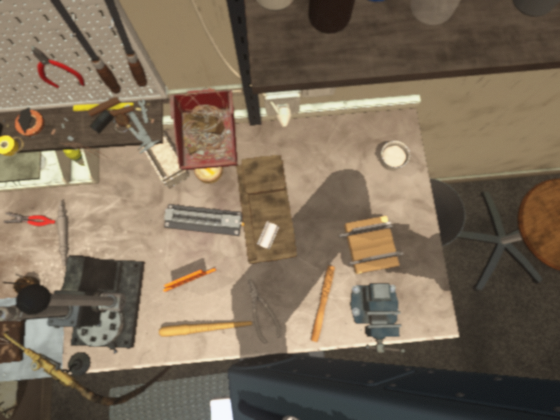

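View pics/wrist0.png

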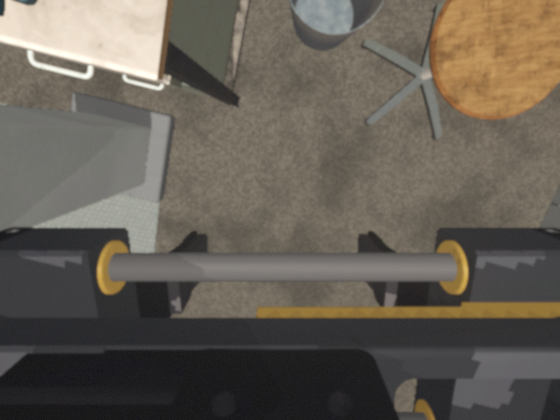

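The top view shows the rest at about px (371,245) with two plates in it, and the holder at about (203,219). I'll zoom in on both.

```bash
cat > h.py <<'E'
import numpy as np, cv2
from rig import read_state, capture, bot
def ray(c,u,v):
    d=np.linalg.inv(c["camera_matrix"])@[u,v,1]; R=np.array(c["R"]);t=np.array(c["t"])
    return -R.T@t, R.T@d
def onz(c,u,v,z):
    o,d=ray(c,u,v); return o+d*(z-o[2])/d[2]
def proj(c,X):
    p=np.array(c["R"])@np.array(X)+c["t"]; p=c["camera_matrix"]@p; return p[:2]/p[2]
def crop(c,x0,y0,x1,y1,s,name):
    im=c["pixels"][y0:y1,x0:x1,::-1]; cv2.imwrite(name,cv2.resize(im,None,fx=s,fy=s,interpolation=cv2.INTER_CUBIC))
E
python3 - <<'E'
from h import *
c=capture("top"); crop(c,330,200,420,280,8,"pics/t_rest.png"); crop(c,155,190,255,250,8,"pics/t_hold.png")
s=capture("scene"); crop(s,310,160,400,230,8,"pics/s_rest.png"); crop(s,180,220,290,300,7,"pics/s_hold.png")
for u,v in [(345,222),(385,218),(352,272),(398,265)]: print(onz(c,u,v,.027))
for u,v in [(165,206),(242,210),(240,235),(163,228)]: print(onz(c,u,v,.031))
E
```

```text
[ 0.52654938 -0.19559714  0.027     ]
[ 0.52743876 -0.29417718  0.027     ]
[ 0.40537927 -0.1964537   0.027     ]
[ 0.41169544 -0.30742166  0.027     ]
[0.60624389 0.24007946 0.031     ]
[0.57873428 0.05229156 0.031     ]
[0.51742716 0.06135061 0.031     ]
[0.55171011 0.24618007 0.031     ]
```

View pics/t_rest.png

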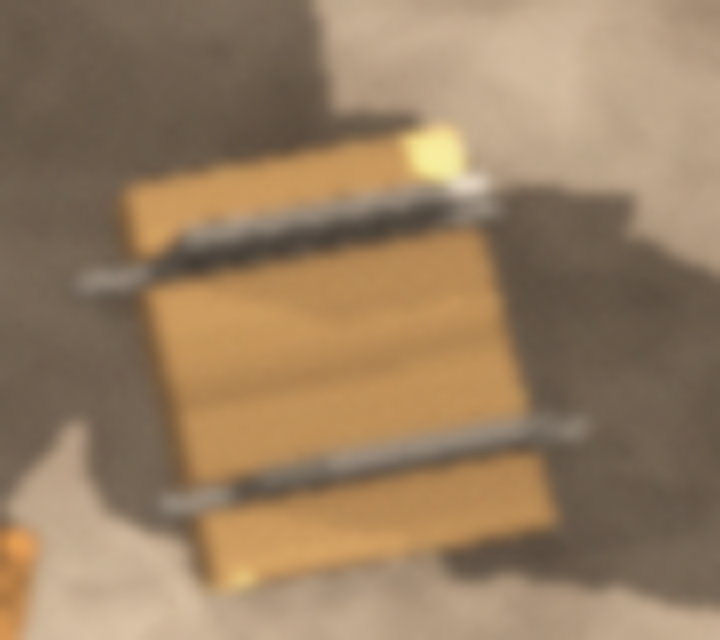

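View pics/t_hold.png

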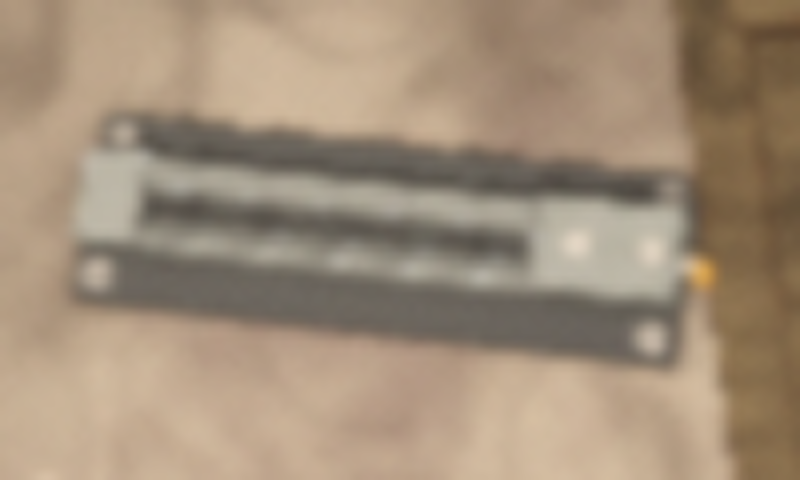

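View pics/s_rest.png

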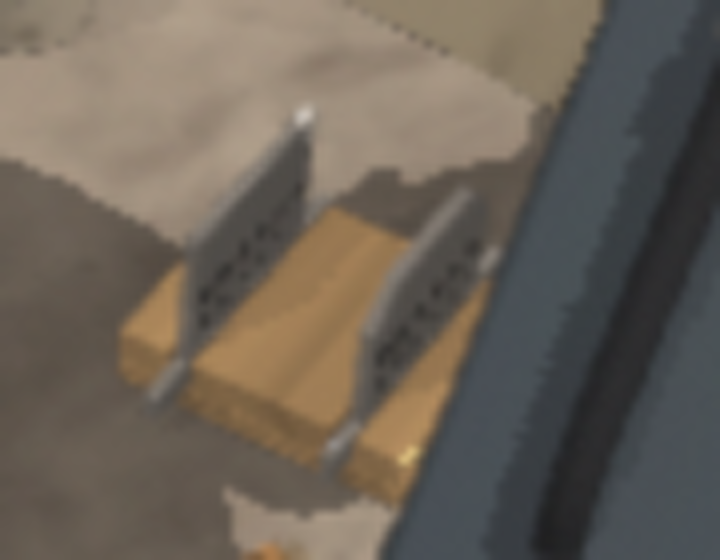

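View pics/s_hold.png

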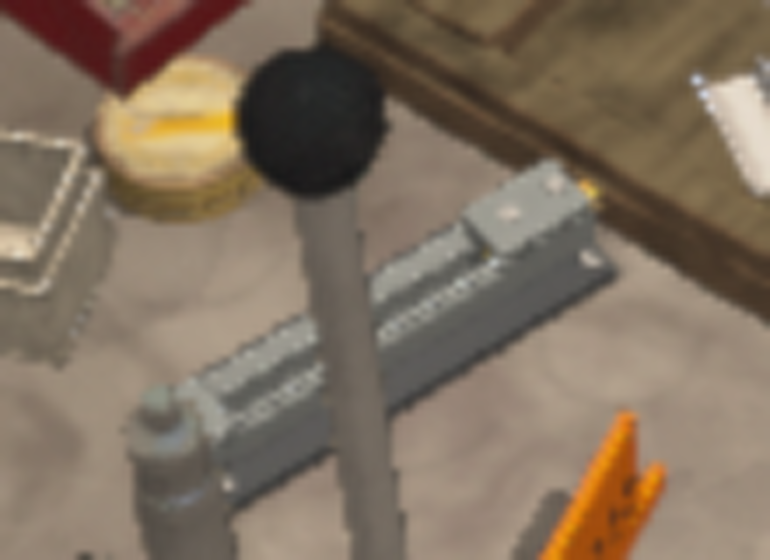

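```bash
cat >> h.py <<'E'
def tri(c1,p1,c2,p2):
    o1,d1=ray(c1,*p1);o2,d2=ray(c2,*p2)
    A=np.stack([d1,-d2],1); s=np.linalg.lstsq(A,o2-o1,rcond=None)[0]
    a=o1+s[0]*d1;b=o2+s[1]*d2; return (a+b)/2,np.linalg.norm(a-b)
E
python3 - <<'E'
from h import *
c=capture("top");s=capture("scene")
print("ball",tri(c,(32,298),s,(225,237)))
T=lambda x,y:(330+x/8,200+y/8)
H=lambda x,y:(155+x/8,190+y/8)
# foot ends top z=.024
a=onz(c,*T(165,500),.024);b=onz(c,*T(588,428),.024);print("near foot",a,b,np.linalg.norm(a-b),np.degrees(np.arctan2(*(b-a)[[0,1]])), (a+b)/2)
a=onz(c,*T(82,280),.024);print("far foot L",a)
for z in(.086,):
  a=onz(c,*T(325,465),z);b=onz(c,*T(535,432),z);print("near top?",a,b,np.linalg.norm(a-b))
  a=onz(c,*T(185,240),z);b=onz(c,*T(490,188),z);print("far top",a,b,np.linalg.norm(a-b))
print("rest corners",[onz(c,*T(*p),.027).round(4) for p in[(125,188),(455,128),(558,525),(215,588)]])
print("hold base",[onz(c,*H(*p),.008).round(4) for p in[(105,118),(690,175),(678,362),(75,300)]])
print("screws lip/bridge",[onz(c,*H(*p),.036).round(4) for p in[(575,243),(652,250)]])
a=onz(c,*H(530,235),.036);b=onz(c,*H(138,205),.031);print("bridge,lip edges",a,b,np.linalg.norm(a-b))
E
```

```text
ball (array([0.39053204, 0.30863494, 0.41722555]), np.float64(0.0022483838381409382))
near foot [ 0.42807864 -0.19674769  0.024     ] [ 0.43776475 -0.32588475  0.024     ] 0.12949981097971042 175.71048268591954 [ 0.43292169 -0.26131622  0.024     ]
far foot L [ 0.4962453  -0.18050722  0.024     ]
near top? [ 0.42909587 -0.23092137  0.086     ] [ 0.43283464 -0.29070057  0.086     ] 0.05989599977735226
far top [ 0.49583309 -0.2005971   0.086     ] [ 0.50274443 -0.28908496  0.086     ] 0.08875735486714348
rest corners [array([ 0.5227, -0.1966,  0.027 ]), array([ 0.532 , -0.2995,  0.027 ]), array([ 0.4099, -0.3113,  0.027 ]), array([ 0.4008, -0.2075,  0.027 ])]
hold base [array([0.6149, 0.2388, 0.008 ]), array([0.5796, 0.0564, 0.008 ]), array([0.5208, 0.0642, 0.008 ]), array([0.5575, 0.2496, 0.008 ])]
screws lip/bridge [array([0.5552, 0.0901, 0.036 ]), array([0.5509, 0.067 , 0.036 ])]
bridge,lip edges [0.55892364 0.10354399 0.036     ] [0.58037572 0.22298159 0.031     ] 0.12145176301085979
```

```bash
cat >> h.py <<'E'
from scipy.spatial.transform import Rotation as Ro, Slerp
def plan(p1,R1,N,p0=None,R0=None):
    s=read_state()
    p0=np.array(s["position"]) if p0 is None else p0
    R0=np.array(s["tcp_rot"]) if R0 is None else R0
    sl=Slerp([0,1],Ro.from_matrix([R0,R1])); rows=[]
    for i in range(N):
        Ra=sl(i/N);Rb=sl((i+1)/N)
        d=Ra.inv().apply((np.array(p1)-p0)/N)*100
        w=(Ra.inv()*Rb).as_rotvec()
        rows.append([[round(float(x),2)+0. for x in d],[round(float(x),3)+0. for x in w]])
    print(rows)
def down(ang): # tool x at world angle ang (deg), pointing down
    a=np.radians(ang); x=np.array([np.cos(a),np.sin(a),0]); z=np.array([0,0,-1.]); return np.stack([x,np.cross(z,x),z],1)
E
python3 - <<'E'
from h import *
plan([.432,-.261,.22],down(4.3),11)
c=capture("top");s=capture("scene")
E
```

```text
[[[-2.46, -3.26, 0.02], [0.0, 0.0, -0.128]], [[-2.02, -3.55, 0.02], [0.0, 0.0, -0.128]], [[-1.55, -3.78, 0.02], [0.0, 0.0, -0.128]], [[-1.05, -3.95, 0.02], [0.0, 0.0, -0.128]], [[-0.54, -4.05, 0.02], [0.0, 0.0, -0.128]], [[-0.02, -4.08, 0.02], [0.0, 0.0, -0.128]], [[0.51, -4.05, 0.02], [0.0, 0.0, -0.128]], [[1.02, -3.96, 0.02], [0.0, 0.0, -0.128]], [[1.52, -3.79, 0.02], [0.0, 0.0, -0.128]], [[1.99, -3.57, 0.02], [0.0, 0.0, -0.128]], [[2.43, -3.28, 0.02], [0.0, 0.0, -0.128]]]
```

```bash
python3 -m crank '[[[-2.5,-3.3,0],[0,0,-0.128]],[[-2,-3.5,0],[0,0,-0.128]],[[-1.5,-3.8,0],[0,0,-0.128]],[[-1,-4,0],[0,0,-0.128]],[[-0.5,-4,0],[0,0,-0.128]],[[0,-4.1,0],[0,0,-0.128]],[[0.5,-4.1,0],[0,0,-0.128]],[[1,-4,0],[0,0,-0.128]],[[1.5,-3.8,0],[0,0,-0.128]],[[2,-3.6,0],[0,0,-0.128]],[[2.4,-3.3,0],[0,0,-0.128]],[[0,0,0],[0,0,0]]]'
python3 - <<'E'
from h import *
s=read_state();print(s["position"],s["tcp_rot"].round(3))
c=capture("wrist"); cv2.imwrite("pics/w1.png",c["pixels"][:,:,::-1]); np.savez("w1",**{k:c[k] for k in c})
c=capture("top"); cv2.imwrite("pics/t1.png",c["pixels"][:,:,::-1])
E
```

```text
time_s: 1.65
position: [0.4355, -0.2569, 0.2227]
tcp_rot: [[0.997, 0.08, 0.001], [0.08, -0.997, 0.001], [0.001, -0.001, -1.0]]
force: [-0.6, -1.1, 0.2]
opening: 0.996
[ 0.43552588 -0.25692996  0.2227431 ] [[ 0.997  0.08   0.001]
 [ 0.08  -0.997  0.001]
 [ 0.001 -0.001 -1.   ]]
```

View pics/w1.png

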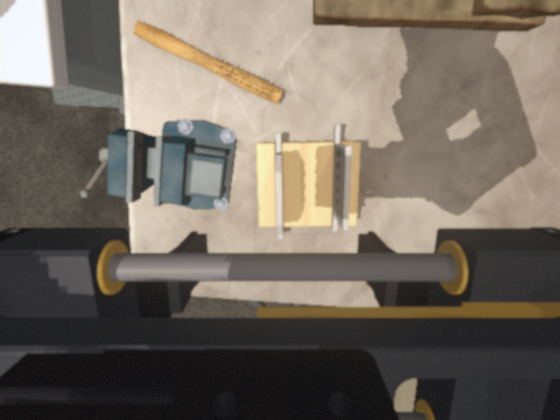

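```bash
python3 - <<'E'
from h import *
c=dict(np.load("w1.npz")); crop(c,245,115,365,245,6,"pics/w1c.png")
E
```

```text
(no output)
```

View pics/w1c.png

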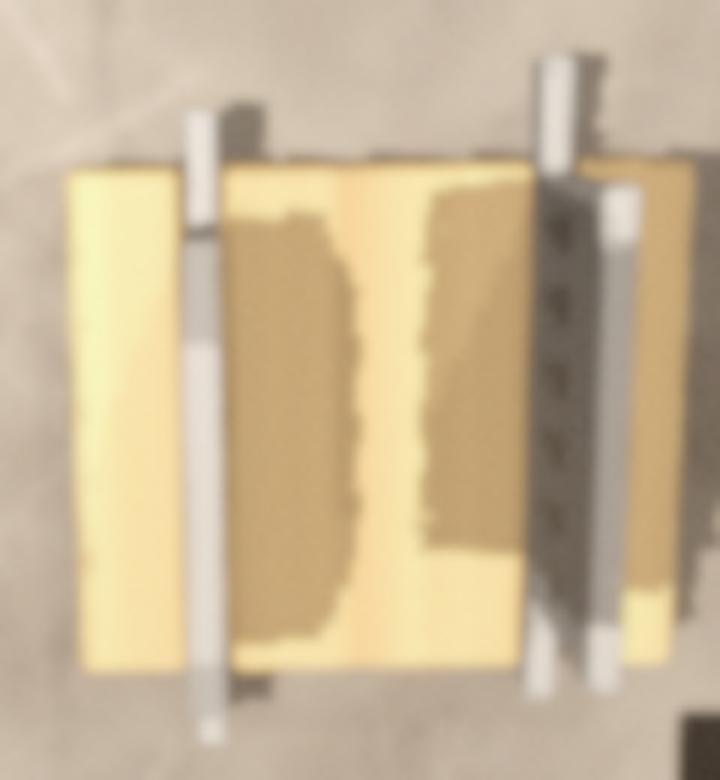

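```bash
python3 - <<'E'
from h import *
c=dict(np.load("w1.npz"))
W=lambda x,y:(245+x/6,115+y/6)
a=onz(c,*W(202,110),.024);b=onz(c,*W(212,745),.024);print(a,b,np.linalg.norm(a-b),(a+b)/2,"angle",np.degrees(np.arctan2((b-a)[0],-(b-a)[1])))
a=onz(c,*W(204,345),.086);b=onz(c,*W(209,664),.086);print(a,b,np.linalg.norm(a-b),(a+b)/2)
t=capture("top");crop(t,330,180,420,280,7,"pics/t1c.png")
print("proj TCP wrist",proj(c,read_state()["position"]))
# vise top edge: (235,135) wrist
for z in (0,.05,.08): print(onz(c,236,165,z))
E
```

```text
[ 0.42471228 -0.19207134  0.024     ] [ 0.4371286  -0.32343806  0.024     ] 0.13195218853517246 [ 0.43092044 -0.2577547   0.024     ] angle 5.399358175554275
[ 0.42868212 -0.22969873  0.086     ] [ 0.4339338  -0.28544421  0.086     ] 0.055992300916776025 [ 0.43130796 -0.25757147  0.086     ]
proj TCP wrist [280.52740372 257.73179645]
[ 0.37284835 -0.23611587  0.        ]
[ 0.38009075 -0.23004879  0.05      ]
[ 0.38443619 -0.22640854  0.08      ]
```

View pics/t1c.png

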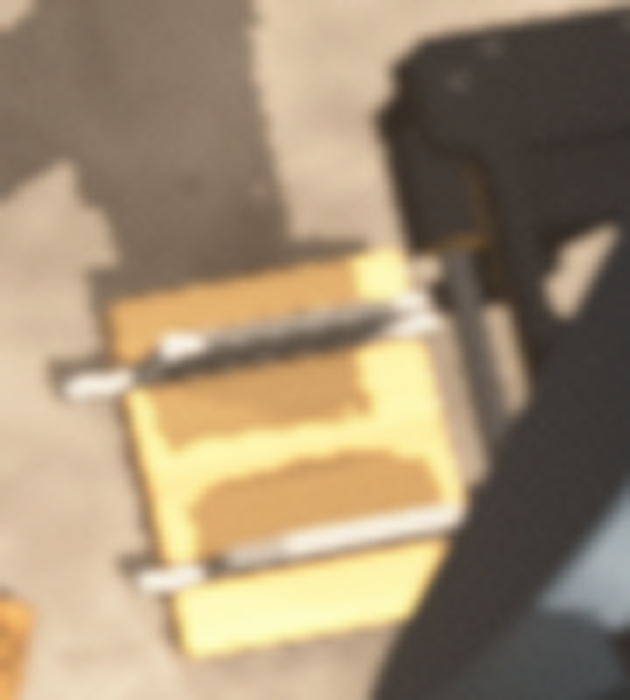

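```bash
python3 -m crank '[[[-0.45,0,3],[0,0,-0.014]],[[0,0,4],[0,0,0]],[[0,0,3],[0,0,0]],[[0,0,0],[0,0,0]]]' 0.1
python3 - <<'E'
from h import *
s=read_state();print(s["position"],s["tcp_rot"].round(3),s["opening"])
c=capture("wrist"); cv2.imwrite("pics/w2.png",c["pixels"][:,:,::-1])
E
```

```text
time_s: 2.2
position: [0.4259, -0.2606, 0.1194]
tcp_rot: [[0.996, 0.084, -0.006], [0.084, -0.996, 0.006], [-0.006, -0.006, -1.0]]
force: [-0.4, 1.0, -0.7]
opening: 0.719
[ 0.42585416 -0.26059665  0.11936255] [[ 0.996  0.084 -0.006]
 [ 0.084 -0.996  0.006]
 [-0.006 -0.006 -1.   ]] 0.7190667524019286
```

View pics/w2.png

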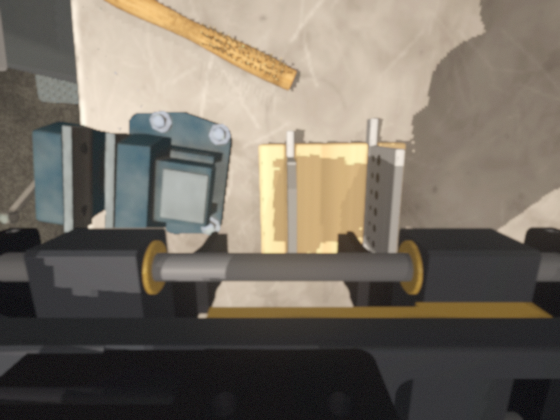

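```bash
python3 -m crank '[[[0,0,0],[0,0,0]],[[0,0,0],[0,0,0]],[[0,0,0],[0,0,0]]]'
python3 - <<'E'
from h import *
s=read_state();print(s["position"],s["tcp_rot"].round(4),s["opening"])
c=capture("wrist"); cv2.imwrite("pics/w3.png",c["pixels"][:,:,::-1]);np.savez("w3",**{k:c[k] for k in c}); print(proj(c,[.4337,-.2854,.086]),proj(c,[.4287,-.2297,.086]),proj(c,s["position"]))
crop(c,180,110,420,290,3.3,"pics/w3c.png")
E
```

```text
time_s: 2.55
position: [0.4297, -0.262, 0.1241]
tcp_rot: [[0.996, 0.087, 0.002], [0.087, -0.996, -0.002], [0.002, 0.003, -1.0]]
force: [0.1, -0.1, -0.8]
opening: 0.473
[ 0.42965052 -0.26204908  0.12407819] [[ 0.9962  0.0865  0.0024]
 [ 0.0865 -0.9962 -0.0024]
 [ 0.0022  0.0026 -1.    ]] 0.4732416030505797
[286.8283914  261.06142912] [286.97343935 185.0153662 ] [284.6414929  251.46697076]
```

View pics/w3c.png

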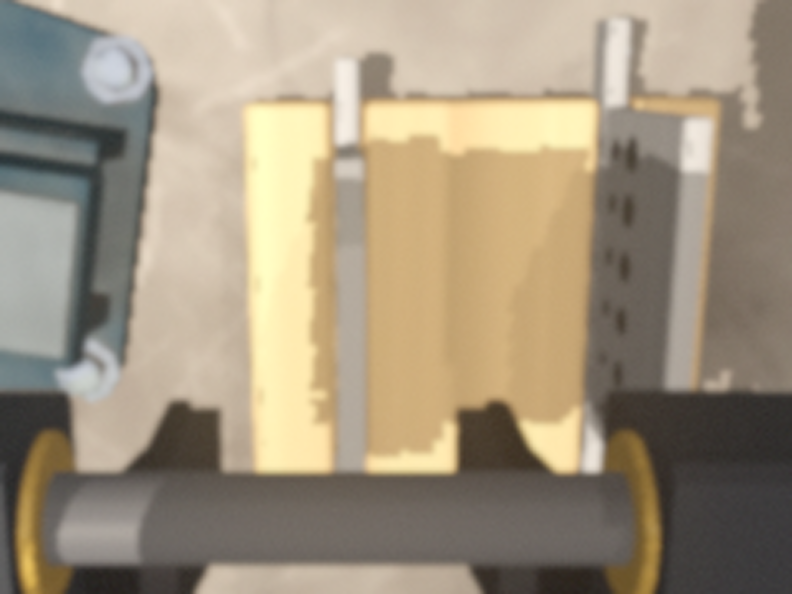

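```bash
python3 -m crank '[[[0.15,-0.45,1.8],[0,0,-0.007]],[[0,0,2],[0,0,0]],[[0,0,2],[0,0,0]],[[0,0,2],[0,0,0]],[[0,0,0],[0,0,0]],[[0,0,0],[0,0,0]]]'
python3 - <<'E'
from h import *
s=read_state();print(s["position"],s["tcp_rot"].round(4),s["opening"])
c=capture("wrist"); crop(c,180,110,420,290,3.3,"pics/w4c.png")
E
```

```text
time_s: 3.2
position: [0.4303, -0.2566, 0.045]
tcp_rot: [[0.996, 0.094, 0.0], [0.094, -0.996, -0.0], [0.0, 0.0, -1.0]]
force: [0.4, 0.4, -0.1]
opening: 0.451
[ 0.43027286 -0.25659125  0.04501408] [[ 9.956e-01  9.410e-02  2.000e-04]
 [ 9.410e-02 -9.956e-01 -2.000e-04]
 [ 2.000e-04  2.000e-04 -1.000e+00]] 0.451433274523267
```

View pics/w4c.png

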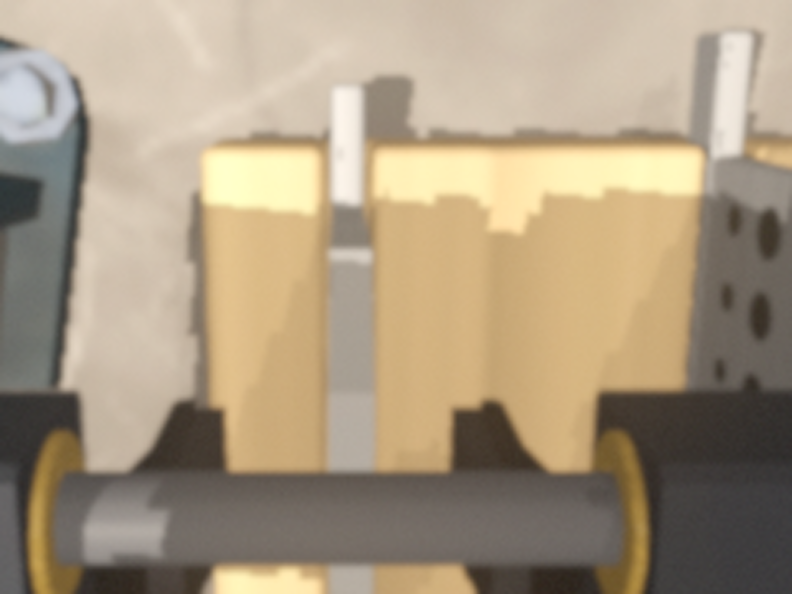

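The plate (light strip at crop x≈350) sits between the finger tips (222 and 455), so I'm closing.

```bash
python3 -m crank '[[[0.1,0,0],[0,0,0]],[[0,0,0],[0,0,0]],[[0,0,0],[0,0,0]],[[0,0,0],[0,0,0]],[[0,0,0],[0,0,0]],[[0,0,0],[0,0,0]],[[0,0,0],[0,0,0]]]' 1
python3 -m crank '[[[0,0,-0.3],[0,0,0]],[[0,0,-1],[0,0,0]],[[0,0,-3],[0,0,0]],[[0,0,-3],[0,0,0]],[[0,0,0],[0,0,0]],[[0,0,0],[0,0,0]]]'
python3 - <<'E'
from h import *
s=read_state();print(s["position"],s["tcp_rot"].round(4),s["opening"])
c=capture("wrist"); cv2.imwrite("pics/w5.png",c["pixels"][:,:,::-1]);np.savez("w5",**{k:c[k] for k in c}); c=capture("scene"); crop(c,300,130,430,230,6,"pics/s5.png")
E
```

```text
time_s: 3.95
position: [0.4311, -0.2565, 0.0447]
tcp_rot: [[0.996, 0.094, 0.0], [0.094, -0.996, -0.0], [0.0, 0.0, -1.0]]
force: [0.6, 0.2, 2.6]
opening: 0.065
time_s: 4.55
position: [0.431, -0.2565, 0.1182]
tcp_rot: [[0.996, 0.094, 0.001], [0.094, -0.996, -0.001], [0.001, 0.001, -1.0]]
force: [0.8, 0.4, -2.2]
opening: 0.069
[ 0.43102603 -0.25645929  0.11820854] [[ 9.956e-01  9.390e-02  9.000e-04]
 [ 9.390e-02 -9.956e-01 -9.000e-04]
 [ 8.000e-04  1.000e-03 -1.000e+00]] 0.06931450426857723
```

View pics/w5.png

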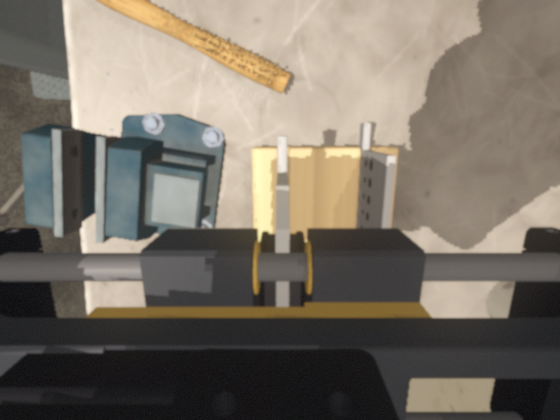

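View pics/s5.png

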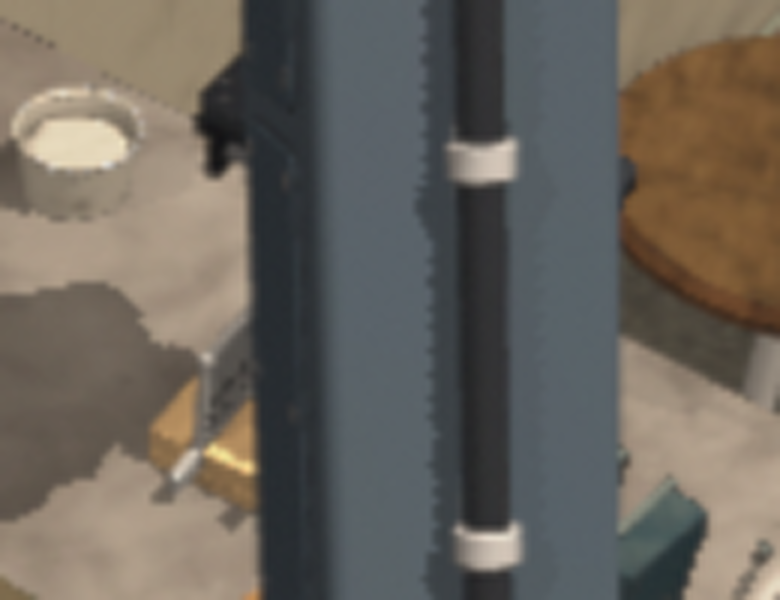

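```bash
python3 - <<'E'
from h import *
c=dict(np.load("w5.npz"))
e=onz(c,282.5,137.5,.0975);s=read_state();R=np.array(s["tcp_rot"])
print(e,R.T@(e-s["position"])*1000)
plan([.545,.03,.2],down(-10),10)
E
```

```text
[ 0.42372083 -0.19262407  0.0975    ] [ -0.48540487 -63.33299634  19.38292773]
[[[1.41, -2.74, -0.83], [0.0, 0.0, 0.027]], [[1.34, -2.77, -0.83], [0.0, 0.0, 0.027]], [[1.26, -2.81, -0.83], [0.0, 0.0, 0.027]], [[1.19, -2.84, -0.83], [0.0, 0.0, 0.027]], [[1.11, -2.87, -0.83], [0.0, 0.0, 0.027]], [[1.03, -2.9, -0.83], [0.0, 0.0, 0.027]], [[0.95, -2.93, -0.83], [0.0, 0.0, 0.027]], [[0.87, -2.95, -0.83], [0.0, 0.0, 0.027]], [[0.8, -2.97, -0.83], [0.0, 0.0, 0.027]], [[0.72, -2.99, -0.83], [0.0, 0.0, 0.027]]]
```

```bash
python3 -m crank '[[[1.4,-2.7,-1],[0,0,0.027]],[[1.3,-2.8,-1],[0,0,0.027]],[[1.3,-2.8,-1],[0,0,0.027]],[[1.2,-2.8,-1],[0,0,0.027]],[[1.1,-2.9,-1],[0,0,0.027]],[[1,-2.9,-1],[0,0,0.027]],[[1,-2.9,-1],[0,0,0.027]],[[0.9,-3,-1],[0,0,0.027]],[[0.8,-3,-0.5],[0,0,0.027]],[[0.7,-3,0],[0,0,0.027]],[[0,0,0],[0,0,0]],[[0,0,0],[0,0,0]]]'
python3 - <<'E'
from h import *
s=read_state();print(s["position"],s["tcp_rot"].round(4),s["opening"])
for n in("wrist","top","scene"):
  c=capture(n); cv2.imwrite(f"pics/{n}6.png",c["pixels"][:,:,::-1]);np.savez(n+"6",**{k:c[k] for k in c})
E
```

```text
time_s: 5.85
position: [0.5452, 0.03, 0.2009]
tcp_rot: [[0.985, -0.173, -0.004], [-0.173, -0.985, 0.0], [-0.004, 0.001, -1.0]]
force: [-0.6, -0.4, -2.2]
opening: 0.068
[0.54519288 0.02996973 0.20088757] [[ 9.849e-01 -1.730e-01 -3.800e-03]
 [-1.730e-01 -9.849e-01  0.000e+00]
 [-3.800e-03  6.000e-04 -1.000e+00]] 0.06828525633139391
```

View pics/wrist6.png

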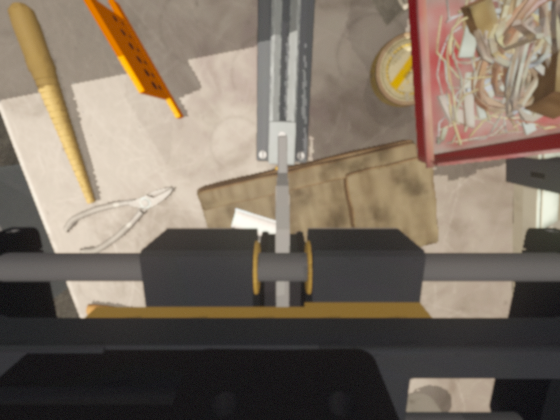

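View pics/top6.png

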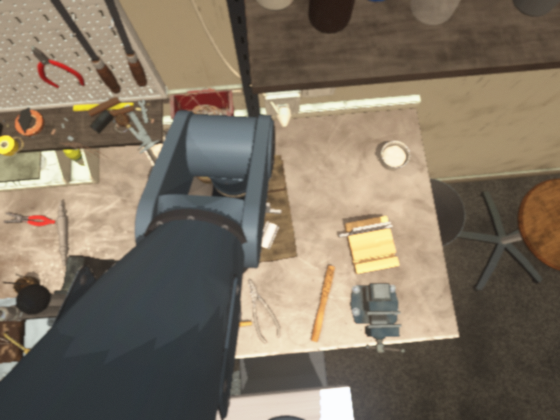

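View pics/scene6.png

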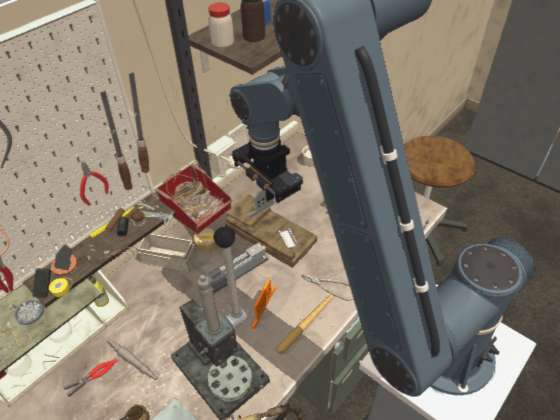

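```bash
python3 - <<'E'
from h import *
c=dict(np.load("wrist6.npz")); crop(c,240,0,330,240,3.3,"pics/w6a.png")
crop(c,245,80,325,180,8,"pics/w6b.png")
c=dict(np.load("scene6.npz")); crop(c,180,170,300,300,6,"pics/s6c.png")
E
```

```text
(no output)
```

View pics/w6a.png

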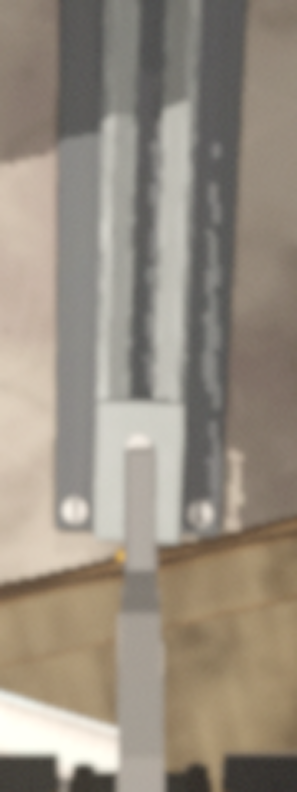

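View pics/w6b.png

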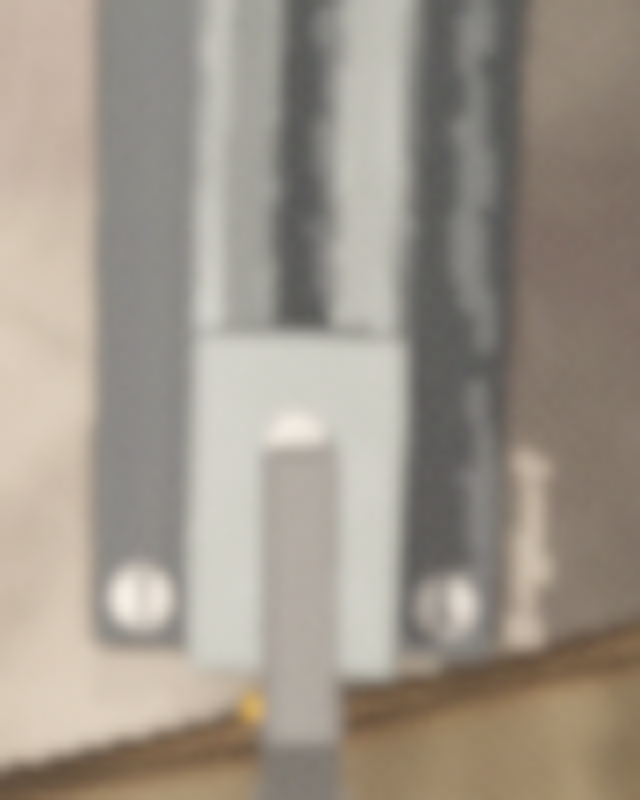

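View pics/s6c.png

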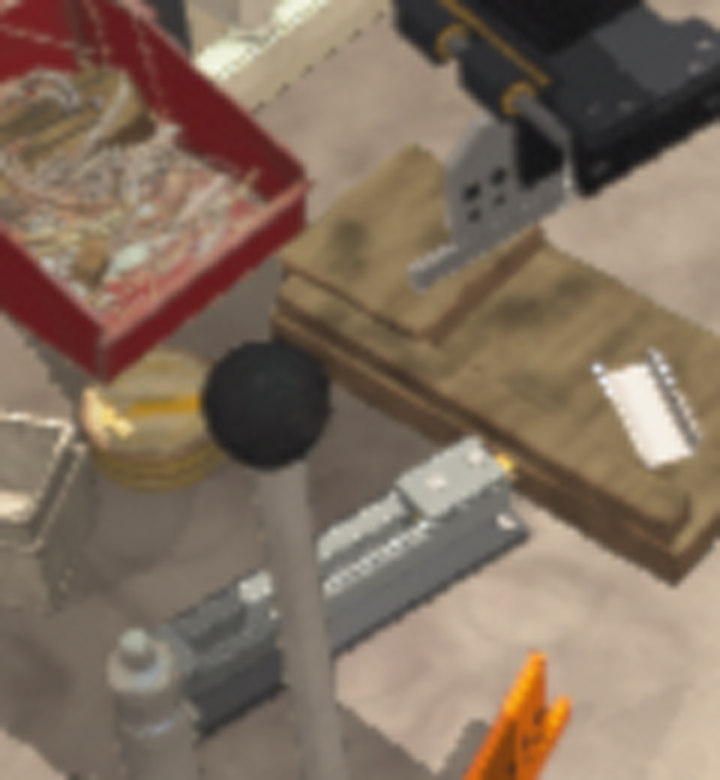

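```bash
python3 - <<'E'
from h import *
c=dict(np.load("wrist6.npz"))
B=lambda x,y:(245+x/8,80+y/8); A=lambda x,y:(240+x/3.3,y/3.3)
l=onz(c,*B(193,335),.036);r=onz(c,*B(409,335),.036);print("bridge front",l,r,np.linalg.norm(l-r),(l+r)/2)
l=onz(c,*B(188,668),.036);r=onz(c,*B(397,678),.036);print("bridge back",l,r,np.linalg.norm(l-r),(l+r)/2)
l=onz(c,*A(107,3),.031);r=onz(c,*A(201,3),.031);print("far block",l,r,np.linalg.norm(l-r),(l+r)/2)
l=onz(c,*A(58,3),.008);r=onz(c,*A(247,3),.008);print("base far",l,r,np.linalg.norm(l-r),(l+r)/2)
l=onz(c,*B(97,600),.008);r=onz(c,*B(495,600),.008);print("base near",l,r,np.linalg.norm(l-r),(l+r)/2)
l=onz(c,*B(140,597),.010);r=onz(c,*B(450,603),.010);print("screws",l,r,np.linalg.norm(l-r),(l+r)/2)
# plate foot end, tool frame
s=read_state();R=np.array(s["tcp_rot"]);e=onz(c,*B(300,445),.2009-.0347+.014);print("foot end tool",R.T@(e-s["position"])*1000,e)
E
```

```text
bridge front [0.5423739  0.10833024 0.036     ] [0.57043128 0.10341772 0.036     ] 0.02848419648948764 [0.55640259 0.10587398 0.036     ]
bridge back [0.53370572 0.06545802 0.036     ] [0.56156581 0.05921952 0.036     ] 0.02855002427392289 [0.54763576 0.06233877 0.036     ]
far block [0.56615643 0.21984272 0.031     ] [0.59356482 0.21499653 0.031     ] 0.02783353212106974 [0.57986063 0.21741963 0.031     ]
base far [0.55158146 0.23108016 0.008     ] [0.61051467 0.22065993 0.008     ] 0.0598473320760864 [0.58104807 0.22587004 0.008     ]
base near [0.52043926 0.07485589 0.008     ] [0.57809473 0.06479174 0.008     ] 0.0585272574875541 [0.549267   0.06982382 0.008     ]
screws [0.52691927 0.07432402 0.01      ] [0.57142396 0.065675   0.01      ] 0.04533731844560499 [0.54917162 0.06999951 0.01      ]
foot end tool [ -2.34259747 -66.19484958  21.38800151] [0.5547438  0.09413916 0.1802    ]
```

```bash
cat >> h.py <<'E'
HOME=np.array([.5707,.1643,.010]); AX=78.5
TP=[1.2,34.7]  # TCP in plate x,z mm
def hpose(cx,cz,a,ax=None,lat=0.):
    ax=AX if ax is None else ax
    h=np.array([np.cos(np.radians(ax)),np.sin(np.radians(ax)),0]);z=np.array([0,0,1.]);a=np.radians(a)
    p=np.cos(a)*h+np.sin(a)*z; pz=-np.sin(a)*h+np.cos(a)*z; n=np.cross(h,z)
    pos=np.array([HOME[0],HOME[1],0])+(cx*h+cz*z+(66+TP[0])*p+TP[1]*pz+lat*n)/1000
    return pos,np.stack([n,-p,-pz],1)
def corner():
    s=read_state();R=np.array(s["tcp_rot"]);P=np.array(s["position"])
    h=np.array([np.cos(np.radians(AX)),np.sin(np.radians(AX)),0]);n=np.cross(h,[0,0,1])
    def f(px,pz): 
        X=P+R@np.array([0,-(px-TP[0]),-(pz-TP[1])])/1000-[HOME[0],HOME[1],0]; return (np.array([X@h,X@n,X[2]])*1000).round(1)
    print("t",s["time_s"],"low",f(-66,0),"high",f(66,0),"tilt",round(np.degrees(np.arcsin(-R[2,1])),2),"roll",round(np.degrees(np.arcsin(R[2,0])),2),"yaw",round(np.degrees(np.arctan2(R[1,0],R[0,0])),2),"F_h",(s["force"]@h).round(1),"F_n",(s["force"]@n).round(1),"Fz",s["force"][2].round(1),"M",s["moment"].round(2),"op",round(s["opening"],3))
E
python3 - <<'E'
from h import *
corner()
p,R=hpose(-52,50,12); print(p); plan(p,R,6)
E
```

```text
t 6.0 low [-205.2    3.8  166.9] high [-73.3   0.7 166.9] tilt -0.02 roll -0.13 yaw -10.14 F_h -0.0 F_n 0.2 Fz -1.9 M [ 0.01 -0.05  0.  ] op 0.07
[0.57199928 0.17068615 0.09791339]
[[[0.02, -2.41, 1.73], [0.035, 0.001, 0.004]], [[0.01, -2.35, 1.81], [0.035, 0.001, 0.004]], [[0.0, -2.28, 1.89], [0.035, 0.001, 0.004]], [[-0.01, -2.22, 1.97], [0.035, 0.001, 0.004]], [[-0.02, -2.15, 2.05], [0.035, 0.001, 0.004]], [[-0.03, -2.07, 2.12], [0.035, 0.001, 0.004]]]
```

```bash
python3 -m crank '[[[0,-2.4,1.5],[0.035,0,0.004]],[[0,-2.4,1.7],[0.035,0,0.004]],[[0,-2.3,1.9],[0.035,0,0.004]],[[0,-2.2,2],[0.035,0,0.004]],[[0,-2.2,2.1],[0.035,0,0.004]],[[0,-2.1,2.2],[0.035,0,0.004]],[[0,0,0],[0,0,0]],[[0,0,0],[0,0,0]]]'
python3 - <<'E'
from h import *
corner()
for n in("wrist","scene"):
  c=capture(n); np.savez(n+"7",**{k:c[k] for k in c})
  cv2.imwrite(f"pics/{n}7.png",c["pixels"][:,:,::-1])
crop(c,180,170,300,300,6,"pics/s7c.png")
E
```

```text
time_s: 6.8
position: [0.5729, 0.1719, 0.1002]
tcp_rot: [[0.98, -0.195, 0.038], [-0.199, -0.959, 0.204], [-0.004, -0.207, -0.978]]
force: [0.3, -0.6, -1.6]
opening: 0.068
t 6.8 low [-50.7   0.5  52.3] high [78.4  0.6 79.7] tilt 11.96 roll -0.22 yaw -11.46 F_h -0.6 F_n 0.4 Fz -1.6 M [-0.19 -0.1  -0.01] op 0.068
```

View pics/wrist7.png

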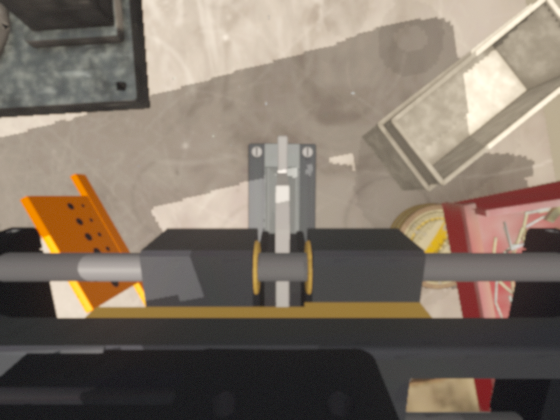

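View pics/s7c.png

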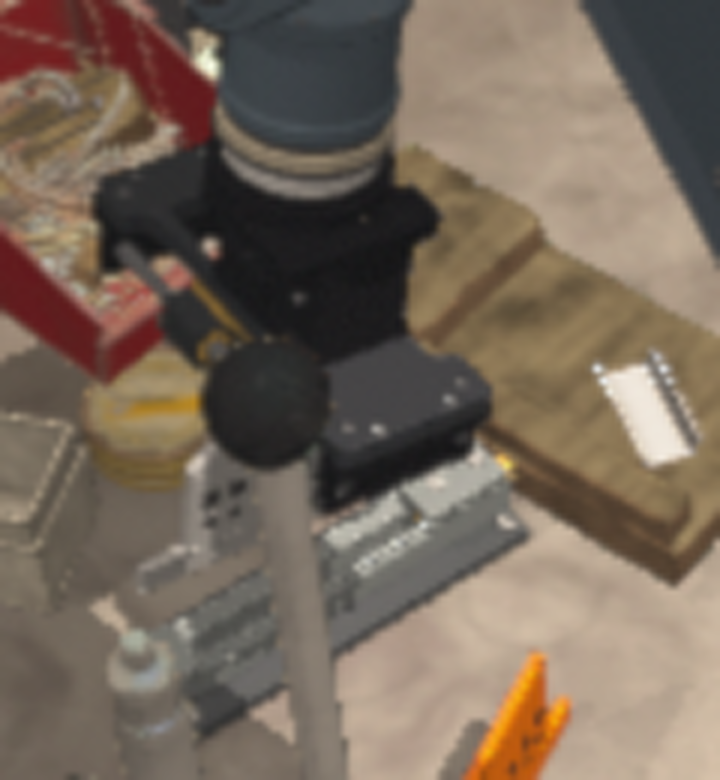

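```bash
python3 - <<'E'
from h import *
c=dict(np.load("wrist7.npz")); crop(c,240,125,325,235,7,"pics/w7c.png")
t=capture("top")
for z in(0,.05,.1): print("bin",onz(t,236,163,z),onz(t,178,167,z))
E
```

```text
bin [0.7130336  0.06185555 0.        ] [0.71605562 0.21293257 0.        ]
bin [0.69439688 0.05726059 0.05      ] [0.69725901 0.20034437 0.05      ]
bin [0.67576016 0.05266562 0.1       ] [0.67846241 0.18775618 0.1       ]
```

View pics/w7c.png

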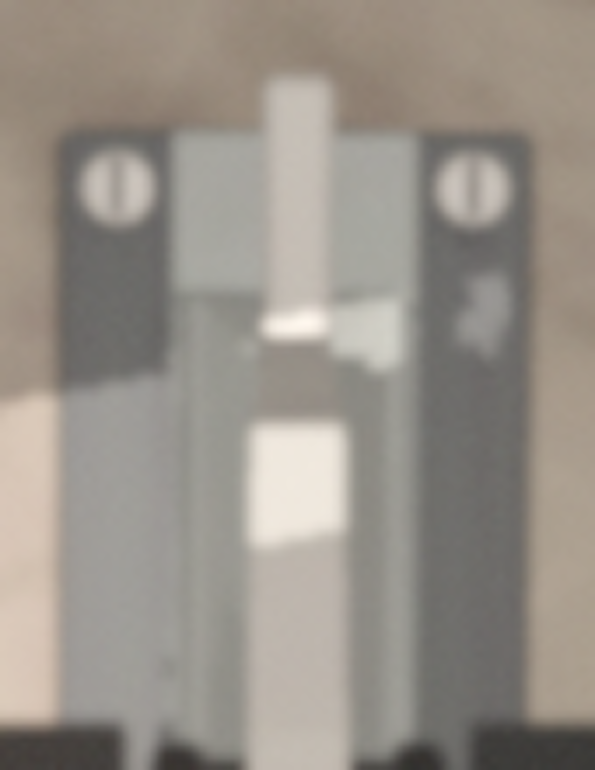

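```bash
python3 -m crank '[[[-0.05,0.3,1],[0,0,0]],[[0,0.3,1],[0,0,0]],[[0,0.3,1],[0,0,0]],[[0,0.2,0.7],[0,0,0]],[[0,0,0],[0,0,0]],[[0,0,0],[0,0,0]]]'
python3 - <<'E'
from h import *
corner()
for n in("wrist","scene"):
  c=capture(n); np.savez(n+"8",**{k:c[k] for k in c})
  crop(c,*((240,125,325,235,7) if n=="wrist" else (180,170,300,300,6)),f"pics/{n}8.png")
E
```

```text
time_s: 7.55
position: [0.5719, 0.1701, 0.0618]
tcp_rot: [[0.98, -0.195, 0.038], [-0.198, -0.958, 0.205], [-0.003, -0.208, -0.978]]
force: [1.0, -0.3, -1.8]
opening: 0.066
t 7.55 low [-52.6  -0.   13.8] high [76.5 -0.1 41.3] tilt 12.02 roll -0.19 yaw -11.45 F_h -0.1 F_n 1.0 Fz -1.8 M [-0.21 -0.02 -0.01] op 0.066
```

View pics/wrist8.png

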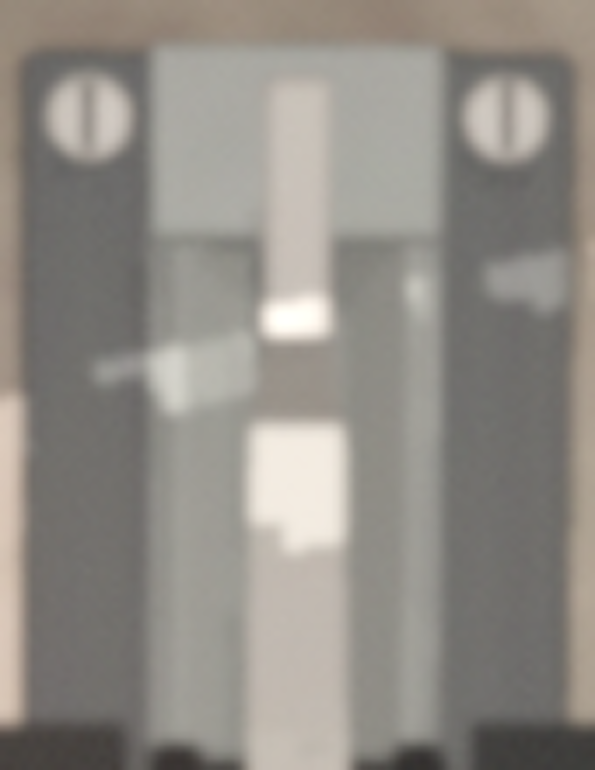

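View pics/scene8.png

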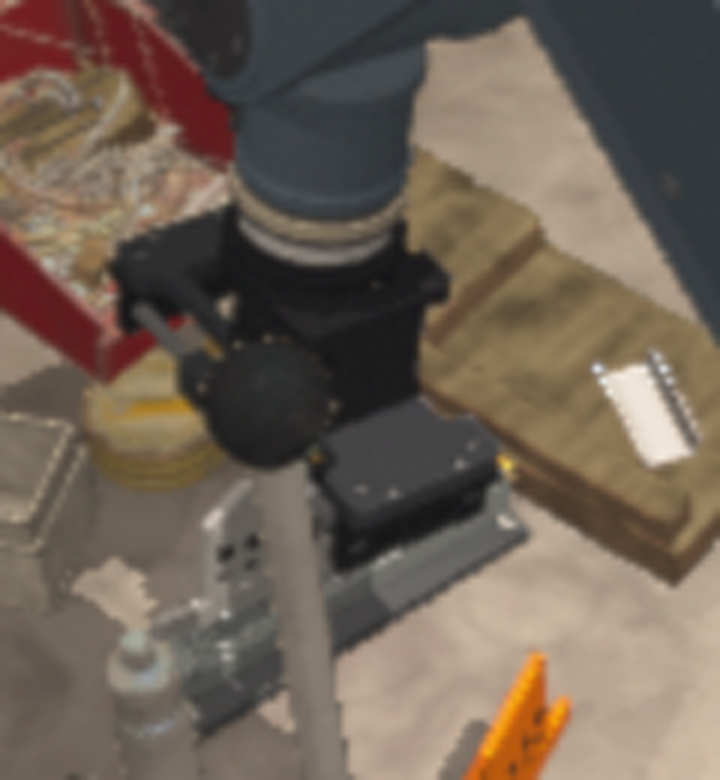

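```bash
python3 -m crank '[[[0,0.03,0.12],[0,0,0]],[[0,0.03,0.12],[0,0,0]],[[0,0,0],[0,0,0]]]'; python3 -c "
from h import *
corner()"
python3 -m crank '[[[0,0.02,0.1],[0,0,0]],[[0,0,0],[0,0,0]]]'; python3 -c "
from h import *
corner()"
```

```text
time_s: 7.95
position: [0.5721, 0.17, 0.0598]
tcp_rot: [[0.98, -0.194, 0.039], [-0.198, -0.958, 0.205], [-0.002, -0.208, -0.978]]
force: [-0.1, -0.1, -1.9]
opening: 0.069
t 7.95 low [-52.6   0.2  11.9] high [76.5  0.1 39.4] tilt 12.03 roll -0.13 yaw -11.44 F_h -0.1 F_n -0.1 Fz -1.9 M [-0.22 -0.03  0.03] op 0.069
time_s: 8.15
position: [0.572, 0.17, 0.0587]
tcp_rot: [[0.98, -0.195, 0.039], [-0.198, -0.958, 0.205], [-0.003, -0.208, -0.978]]
force: [-0.5, -0.7, -1.9]
opening: 0.067
t 8.15 low [-52.7   0.1  10.8] high [76.4  0.1 38.3] tilt 12.03 roll -0.15 yaw -11.45 F_h -0.8 F_n -0.4 Fz -1.9 M [-0.27 -0.03  0.03] op 0.067
```

```bash
python3 -m crank '[[[0,0.02,0.1],[0,0,0]],[[0,0,0],[0,0,0]]]'; python3 -c "
from h import *
corner()"
```

```text
time_s: 8.35
position: [0.5722, 0.17, 0.0578]
tcp_rot: [[0.98, -0.195, 0.039], [-0.199, -0.958, 0.205], [-0.002, -0.209, -0.978]]
force: [0.6, 0.5, -0.2]
opening: 0.067
t 8.35 low [-52.6   0.3   9.9] high [76.5  0.2 37.4] tilt 12.04 roll -0.13 yaw -11.45 F_h 0.6 F_n 0.5 Fz -0.2 M [-0.22 -0.06 -0.  ] op 0.067
```

```bash
python3 -m crank '[[[0,0.3,-0.05],[0,0,0]],[[0,0.3,-0.06],[0,0,0]],[[0,0.3,-0.06],[0,0,0]],[[0,0,0],[0,0,0]],[[0,0,0],[0,0,0]]]'; python3 -c "
from h import *
corner()"
python3 -m crank '[[[0,0.2,-0.04],[0,0,0]],[[0,0.2,-0.04],[0,0,0]],[[0,0,0],[0,0,0]]]'; python3 -c "
from h import *
corner()"
```

```text
time_s: 8.85
position: [0.5706, 0.1614, 0.0579]
tcp_rot: [[0.98, -0.195, 0.04], [-0.199, -0.958, 0.206], [-0.002, -0.209, -0.978]]
force: [0.6, 4.7, 0.8]
opening: 0.071
t 8.85 low [-61.3   0.4   9.9] high [67.8  0.5 37.5] tilt 12.09 roll -0.11 yaw -11.48 F_h 4.7 F_n -0.3 Fz 0.8 M [ 0.73 -0.2   0.  ] op 0.071
time_s: 9.15
position: [0.57, 0.1582, 0.058]
tcp_rot: [[0.98, -0.196, 0.04], [-0.2, -0.958, 0.207], [-0.002, -0.211, -0.978]]
force: [2.3, 6.6, 1.4]
opening: 0.067
t 9.15 low [-64.5   0.5   9.9] high [64.5  0.5 37.8] tilt 12.17 roll -0.11 yaw -11.52 F_h 6.9 F_n 0.9 Fz 1.4 M [ 1.27 -0.38  0.02] op 0.067
```

```bash
python3 - <<'E'
from h import *
for n in("wrist","scene"):
  c=capture(n); np.savez(n+"9",**{k:c[k] for k in c})
  crop(c,*((240,125,325,235,7) if n=="wrist" else (200,220,280,300,8)),f"pics/{n}9.png")
E
```

```text
(no output)
```

View pics/wrist9.png

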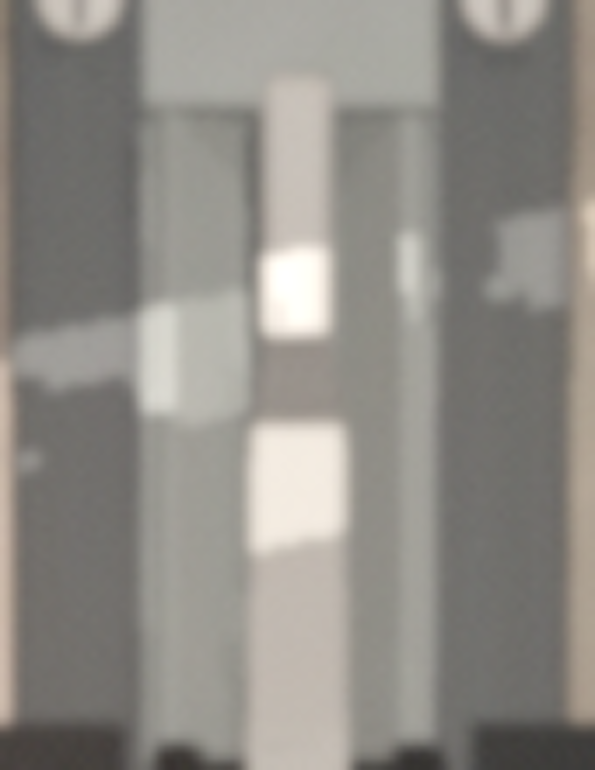

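View pics/scene9.png

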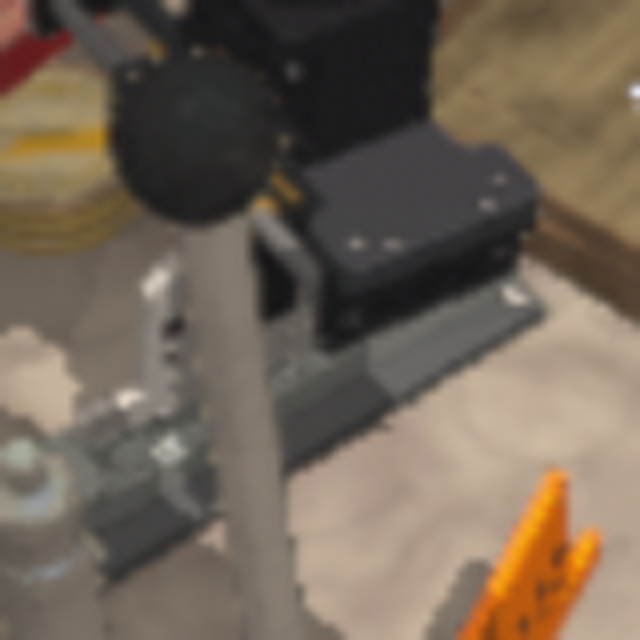

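```bash
python3 - <<'E'
from h import *
c=dict(np.load("wrist9.npz"));h=np.array([np.cos(np.radians(AX)),np.sin(np.radians(AX)),0])
H0=np.array([HOME[0],HOME[1],0])
W=lambda x,y:(240+x/7,125+y/7)
lip=onz(c,*W(291,107),.031);e=onz(c,*W(298,76),.0515)
print("lip",(lip-H0)@h,"foot end top",(e-H0)@h)
s=read_state()
R=np.array(s["tcp_rot"]);X=np.array(s["position"])+R@np.array([0,-(66-1.2),-(14-34.7)])/1000
print("est foot end",(X-H0)@h, X[2])
for n in ("wrist7","wrist8"):pass
E
```

```text
lip 0.06248666991982701 foot end top 0.06132253770125373
est foot end 0.061630654625887404 0.051432105564959606
```

```bash
python3 -m crank '[[[-0.03,0.2,-0.04],[0,0,0]],[[0,0.2,-0.04],[0,0,0]],[[0,0.2,-0.04],[0,0,0]],[[0,0.15,-0.03],[0,0,0]],[[0,0,0],[0,0,0]],[[0,0,0],[0,0,0]]]'; python3 - <<'E'
from h import *
corner()
for n in("wrist","scene"):
  c=capture(n); np.savez(n+"10",**{k:c[k] for k in c})
  crop(c,*((240,125,325,235,7) if n=="wrist" else (200,220,280,300,8)),f"pics/{n}10.png")
E
```

```text
time_s: 9.85
position: [0.5688, 0.1522, 0.0583]
tcp_rot: [[0.98, -0.196, 0.041], [-0.201, -0.957, 0.209], [-0.001, -0.213, -0.977]]
force: [2.8, 11.5, 1.0]
opening: 0.065
t 9.85 low [-70.6   0.4  10.1] high [58.4  0.6 38.2] tilt 12.29 roll -0.08 yaw -11.57 F_h 11.8 F_n 0.5 Fz 1.0 M [ 2.29 -0.62  0.04] op 0.065
```

View pics/wrist10.png

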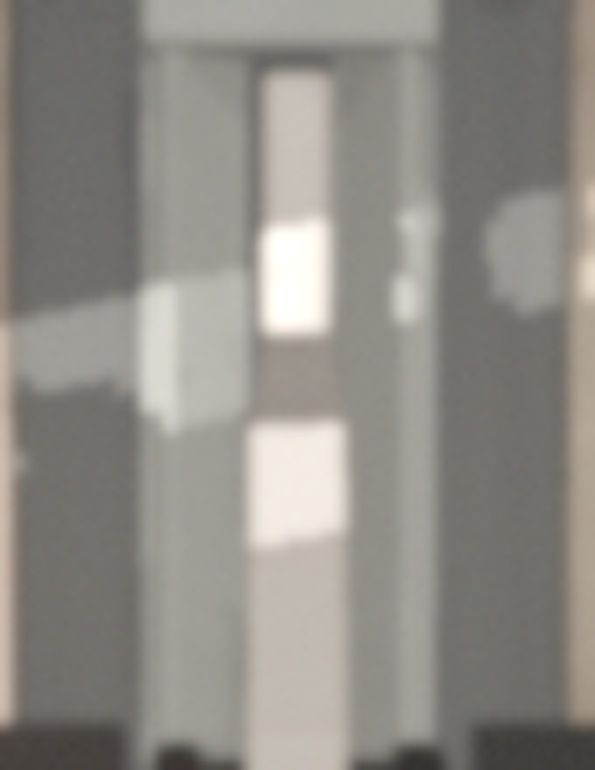

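View pics/scene10.png

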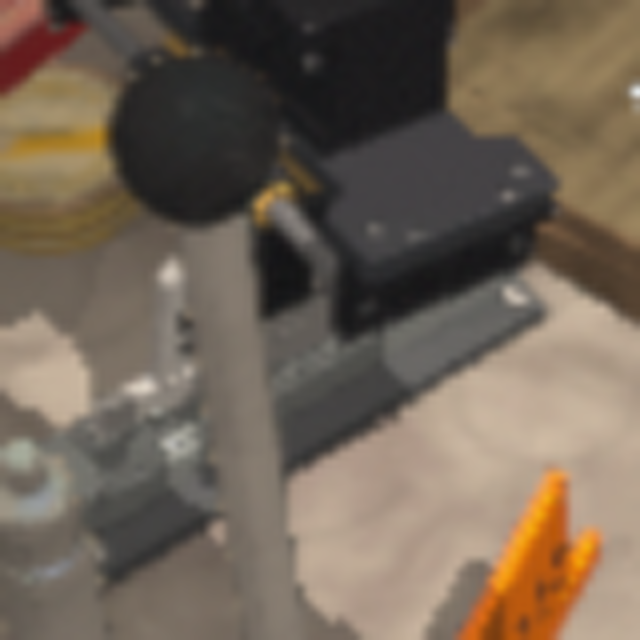

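```bash
python3 -m crank '[[[0,0.15,-0.03],[0,0,0]],[[0,0.05,0],[0,0,0]],[[0,0,0],[0,0,0]]]'; python3 - <<'E'
from h import *
corner()
h=np.array([np.cos(np.radians(AX)),np.sin(np.radians(AX)),0]);H0=np.array([HOME[0],HOME[1],0])
c=capture("wrist");crop(c,240,125,325,235,7,"pics/w11.png");np.savez("w11",**c)
p,R=hpose(-72.5,9.8,0);print(p);plan(p,R,10)
E
```

```text
time_s: 10.25
position: [0.5685, 0.1508, 0.0584]
tcp_rot: [[0.98, -0.197, 0.042], [-0.201, -0.957, 0.21], [-0.001, -0.214, -0.977]]
force: [3.2, 13.6, 1.2]
opening: 0.064
t 10.25 low [-71.9   0.4  10.1] high [57.   0.7 38.4] tilt 12.36 roll -0.08 yaw -11.61 F_h 14.0 F_n 0.4 Fz 1.2 M [ 2.71 -0.7   0.01] op 0.064
[0.56964335 0.1591064  0.0445    ]
[[[-0.01, -0.05, 0.15], [-0.022, 0.0, 0.0]], [[-0.01, -0.06, 0.15], [-0.022, 0.0, 0.0]], [[-0.01, -0.06, 0.15], [-0.022, 0.0, 0.0]], [[-0.01, -0.06, 0.15], [-0.022, 0.0, 0.0]], [[-0.01, -0.07, 0.15], [-0.022, 0.0, 0.0]], [[-0.01, -0.07, 0.15], [-0.022, 0.0, 0.0]], [[-0.01, -0.07, 0.15], [-0.022, 0.0, 0.0]], [[-0.01, -0.07, 0.14], [-0.022, 0.0, 0.0]], [[-0.01, -0.08, 0.14], [-0.022, 0.0, 0.0]], [[-0.01, -0.08, 0.14], [-0.022, 0.0, 0.0]]]
```

View pics/w11.png

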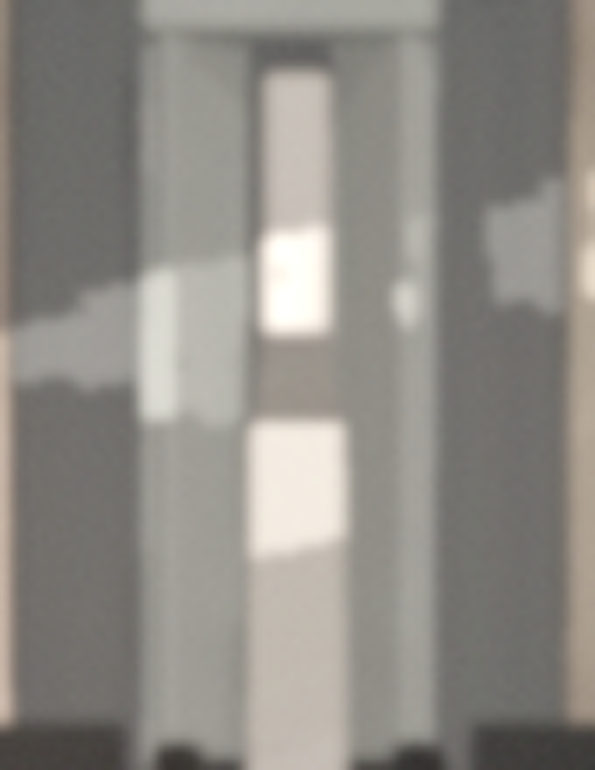

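```bash
python3 -m crank '[[[0,-0.05,0.15],[-0.022,0,0]],[[0,-0.06,0.15],[-0.022,0,0]],[[0,-0.06,0.15],[-0.022,0,0]],[[0,-0.06,0.15],[-0.022,0,0]],[[0,-0.07,0.15],[-0.022,0,0]],[[0,0,0],[0,0,0]],[[0,0,0],[0,0,0]]]'; python3 - <<'E'
from h import *
corner()
c=capture("wrist");crop(c,240,125,325,235,7,"pics/w12.png");np.savez("w12",**c)
E
```

```text
time_s: 11.0
position: [0.5695, 0.1552, 0.0514]
tcp_rot: [[0.98, -0.199, 0.021], [-0.201, -0.974, 0.103], [0.0, -0.105, -0.994]]
force: [2.5, 14.1, 3.8]
opening: 0.066
t 11.0 low [-72.3   0.6   9.8] high [58.9  0.8 23.8] tilt 6.05 roll 0.01 yaw -11.57 F_h 14.4 F_n -0.4 Fz 3.8 M [ 2.54 -0.4  -0.04] op 0.066
```

View pics/w12.png

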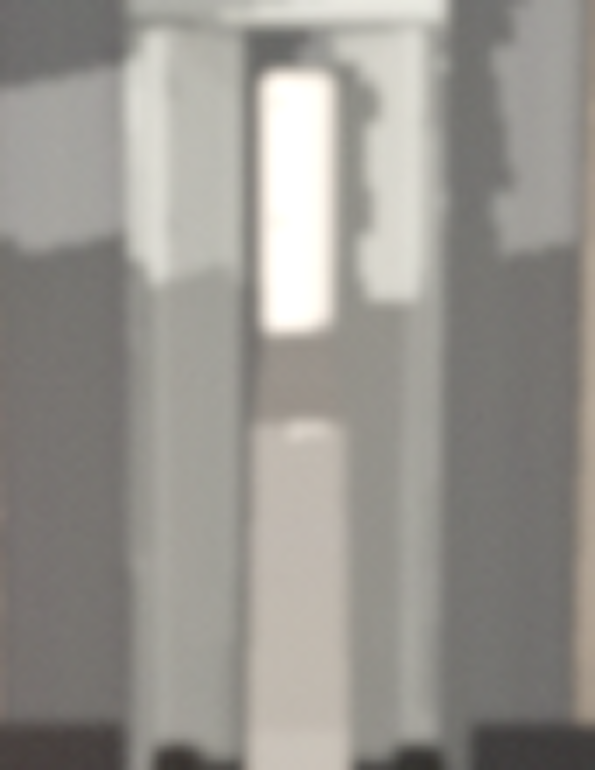

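```bash
python3 -m crank '[[[-0.04,-0.06,0.14],[-0.021,0,0]],[[-0.03,-0.07,0.14],[-0.021,0,0]],[[0,-0.07,0.14],[-0.021,0,0]],[[0,0,0],[0,0,0]]]'; python3 - <<'E'
from h import *
corner()
c=capture("wrist");crop(c,240,125,325,235,7,"pics/w13.png");np.savez("w13",**c)
E
```

```text
time_s: 11.45
position: [0.5698, 0.1575, 0.0473]
tcp_rot: [[0.98, -0.199, 0.01], [-0.199, -0.979, 0.041], [0.002, -0.042, -0.999]]
force: [2.3, 13.4, 4.0]
opening: 0.066
t 11.45 low [-72.5   0.6   9.9] high [59.4  0.6 15.4] tilt 2.4 roll 0.11 yaw -11.5 F_h 13.6 F_n -0.4 Fz 4.0 M [ 2.14 -0.38  0.  ] op 0.066
```

View pics/w13.png

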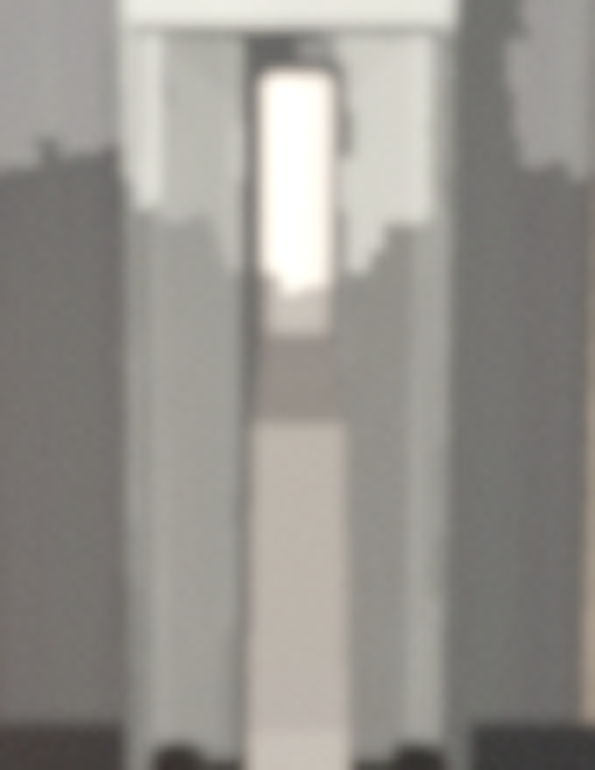

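```bash
python3 -m crank '[[[0,-0.07,0.14],[-0.021,0,0]],[[0,-0.07,0.14],[-0.021,0,0]],[[0,0,0],[0,0,0]],[[0,0,0],[0,0,0]]]'; python3 - <<'E'
from h import *
corner()
c=capture("wrist");crop(c,240,125,325,235,7,"pics/w14.png");np.savez("w14",**c)
E
```

```text
time_s: 11.9
position: [0.5703, 0.1587, 0.045]
tcp_rot: [[0.979, -0.204, 0.003], [-0.204, -0.979, 0.002], [0.002, -0.002, -1.0]]
force: [-0.5, 11.3, 4.3]
opening: 0.069
t 11.9 low [-72.7   0.5  10.1] high [59.3  1.1 10.4] tilt 0.12 roll 0.13 yaw -11.76 F_h 11.0 F_n -2.8 Fz 4.3 M [ 2.66 -0.43 -0.54] op 0.069
```

View pics/w14.png

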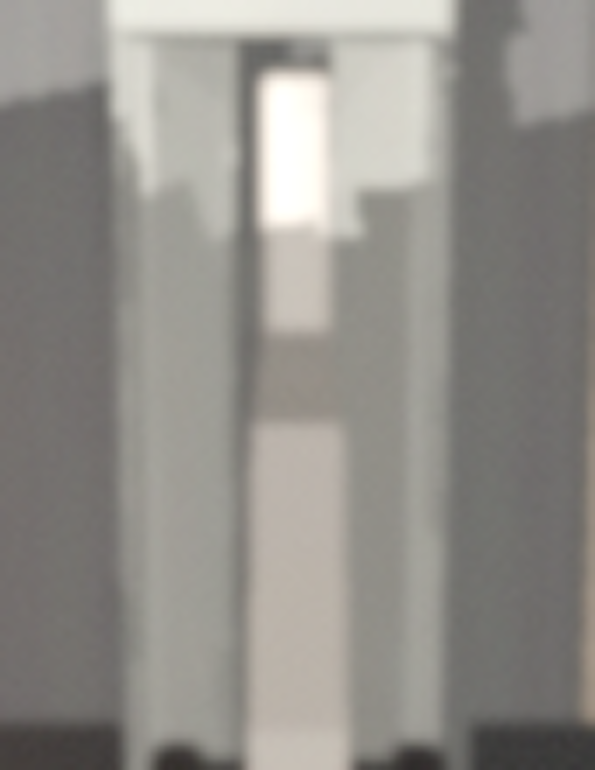

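```bash
python3 -m crank '[[[-0.05,0,0.05],[-0.015,0,0]],[[0,-0.2,0],[0,0,0]],[[0,-0.2,0],[0,0,0]],[[0,0,0],[0,0,0]]]'; python3 -c "
from h import *
corner()"
python3 -m crank '[[[0,-0.2,0],[0,0,0]],[[0,-0.1,0],[0,0,0]],[[0,0,0],[0,0,0]]]'; python3 - <<'E'
from h import *
corner()
c=capture("wrist");crop(c,240,125,325,235,7,"pics/w15.png");np.savez("w15",**c)
c=capture("scene");crop(c,200,220,280,300,8,"pics/s15.png")
E
```

```text
time_s: 12.35
position: [0.5701, 0.1582, 0.0449]
tcp_rot: [[0.978, -0.209, -0.002], [-0.209, -0.978, -0.017], [0.002, 0.017, -1.0]]
force: [-4.4, -7.9, 10.2]
opening: 0.068
t 12.35 low [-73.9   0.1  11.4] high [58.1  1.3  9.1] tilt -1.0 roll 0.11 yaw -12.05 F_h -8.6 F_n -2.8 Fz 10.2 M [ 1.04 -1.05 -1.74] op 0.068
time_s: 12.65
position: [0.5701, 0.1583, 0.0448]
tcp_rot: [[0.978, -0.211, -0.004], [-0.211, -0.977, -0.02], [0.001, 0.021, -1.0]]
force: [-6.9, -17.6, 11.1]
opening: 0.064
t 12.65 low [-73.9  -0.1  11.5] high [58.1  1.4  8.8] tilt -1.19 roll 0.05 yaw -12.17 F_h -18.6 F_n -3.3 Fz 11.1 M [-0.1  -1.39 -2.26] op 0.064
```

View pics/w15.png

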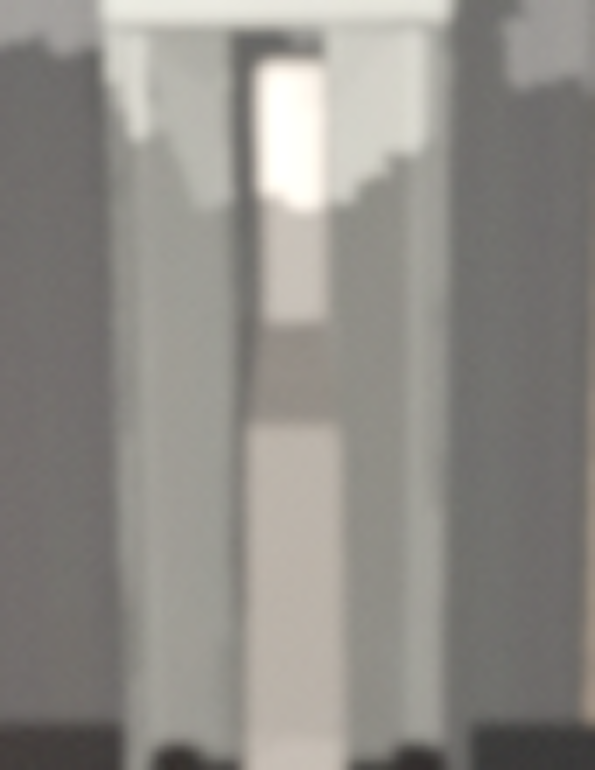

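View pics/s15.png

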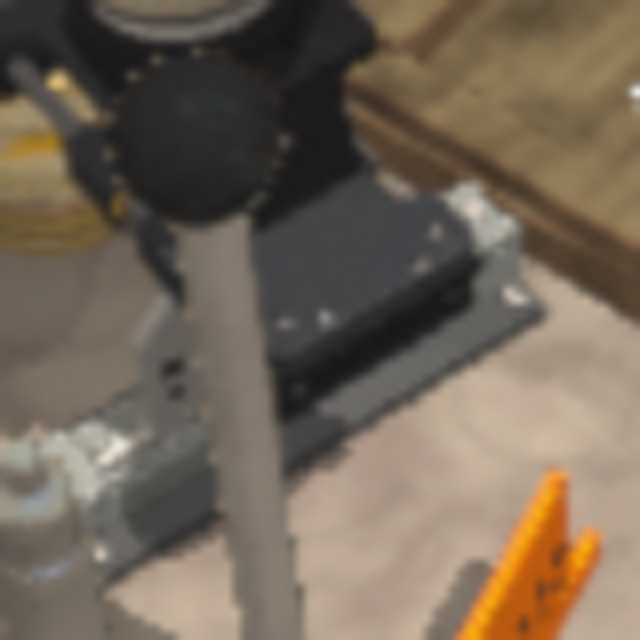

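```bash
python3 - <<'E'
from h import *
c=capture("scene");crop(c,130,60,330,260,3.9,"pics/s16.png");np.savez("s16",**c)
w=capture("wrist");cv2.imwrite("pics/w16.png",w["pixels"][:,:,::-1]);np.savez("w16",**w)
t=capture("top");cv2.imwrite("pics/t16.png",t["pixels"][:,:,::-1])
corner()
E
```

```text
t 12.9 low [-73.9  -0.1  11.5] high [58.1  1.4  8.8] tilt -1.18 roll 0.04 yaw -12.17 F_h -17.6 F_n -3.4 Fz 9.9 M [-0.07 -1.42 -2.29] op 0.065
```

View pics/s16.png

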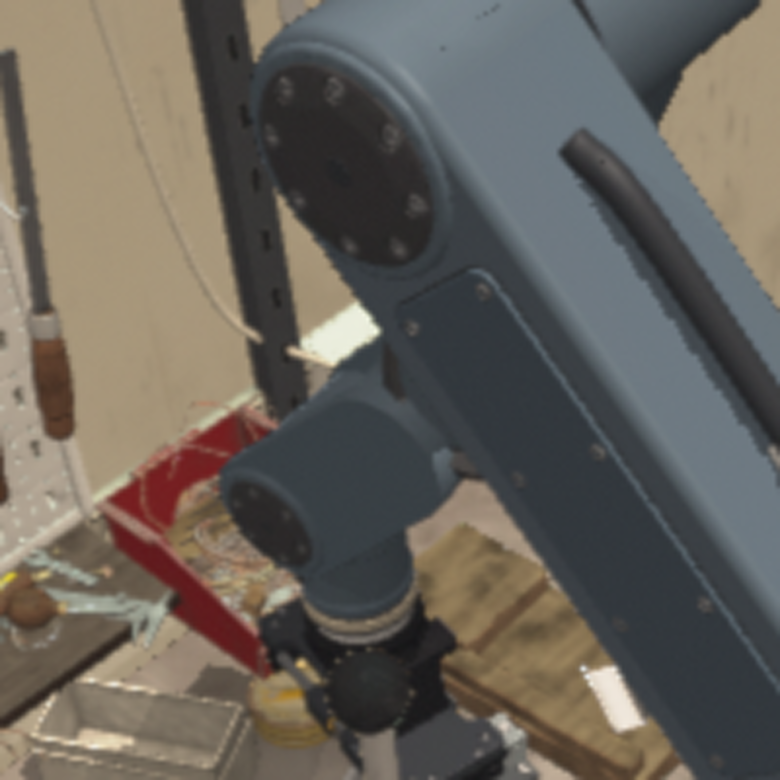

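View pics/w16.png

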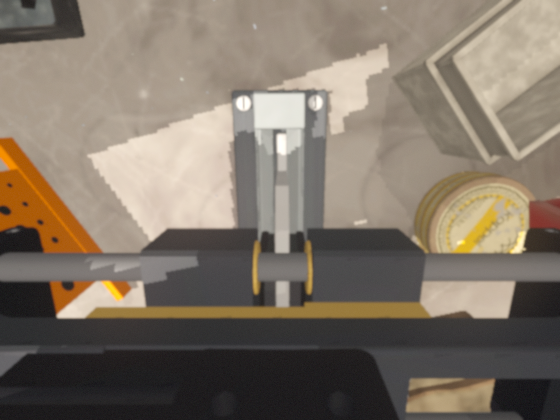

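View pics/t16.png

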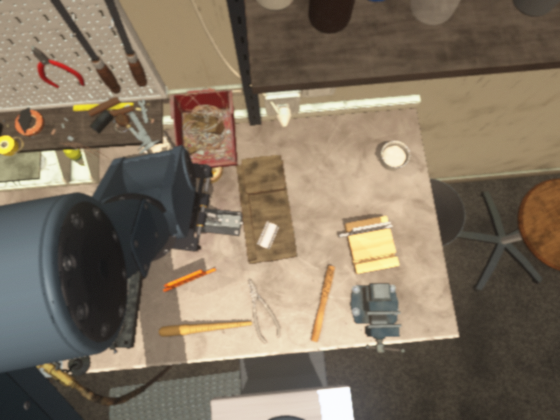

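```bash
python3 - <<'E'
from h import *
t=capture("top");s=capture("scene")
print("bin rim left-near",tri(t,(177,167),s,(196.7,225)))
print("bin rim right-near",tri(t,(236,164),s,(230.5,201)))
st=read_state();print(st["joint_positions"].round(1),st["tau"].round(1))
R=np.array(st["tcp_rot"]);P=np.array(st["position"])
print("body far end",P+R@[.095,0,-.07],P+R@[.095,-.0375,-.07],P+R@[.095,-.0375,-.17])
d=dict(np.load("scene6.npz"));crop(d,140,150,260,270,6,"pics/bin.png")
cm=capture("top")
E
```

```text
bin rim left-near (array([0.66309935, 0.17953453, 0.14143934]), np.float64(2.0840143048290583e-05))
bin rim right-near (array([0.66517572, 0.05130869, 0.12743188]), np.float64(0.004229829730905477))
[ 5.3 42.  93.9 -1.6 44.4 18.6] [ 11.2 -38.1 -11.3  -0.    0.2  -2.3]
body far end [0.66326101 0.13967056 0.1148637 ] [0.67116722 0.17631953 0.11409254] [0.67152272 0.17834655 0.21407136]
```

View pics/bin.png

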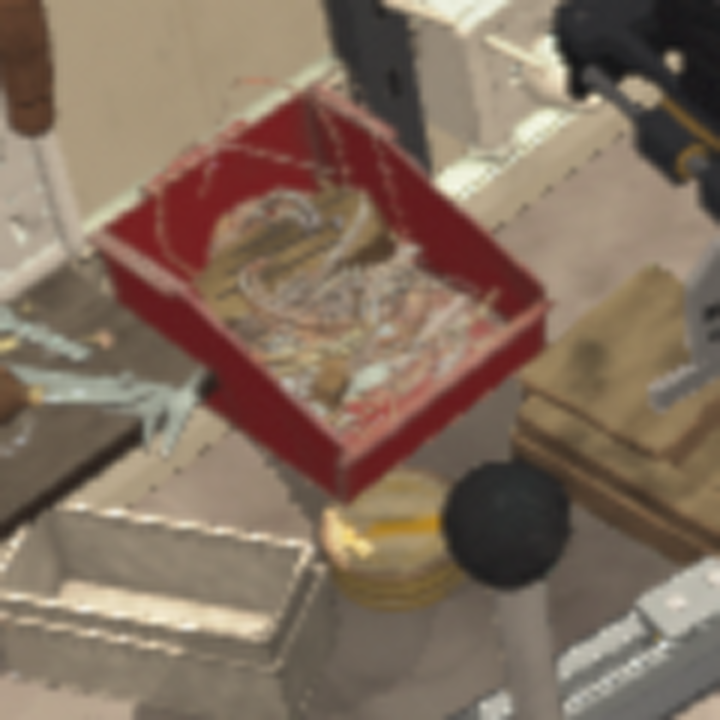

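The gripper body's far end is pressing on the red bin's rim (the rim corner triangulates to (0.663, 0.180, 0.141)). That contact blocks the last slide, so it isn't the foot. I'll back off and let the spring do the sliding.

```bash
python3 -m crank '[[[0,0.3,0],[0,0,0]],[[0,0.3,0],[0,0,0]],[[0,0.15,0],[0,0,0]],[[0,0,0],[0,0,0]],[[0,0,0],[0,0,0]]]'; python3 - <<'E'
from h import *
corner()
c=capture("wrist");crop(c,240,75,325,235,4.6,"pics/w17.png");np.savez("w17",**c)
E
```

```text
time_s: 13.55
position: [0.5701, 0.1578, 0.0451]
tcp_rot: [[0.979, -0.206, 0.0], [-0.206, -0.978, -0.013], [0.003, 0.013, -1.0]]
force: [0.5, 9.3, 9.4]
opening: 0.068
t 13.55 low [-74.1   0.4  11.3] high [57.8  1.3  9.6] tilt -0.72 roll 0.16 yaw -11.89 F_h 9.2 F_n -1.3 Fz 9.4 M [ 2.46 -0.19 -0.93] op 0.068
```

View pics/w17.png

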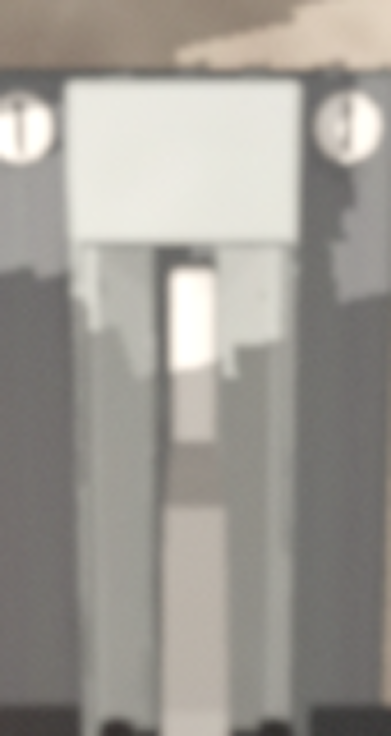

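```bash
python3 -m crank '[[[0,0.2,0],[0,0,0]],[[0,0.1,0],[0,0,0]],[[0,0,0],[0,0,0]]]'; python3 - <<'E'
from h import *
corner()
E
```

```text
time_s: 13.9
position: [0.57, 0.157, 0.0453]
tcp_rot: [[0.979, -0.203, 0.002], [-0.203, -0.979, -0.011], [0.004, 0.01, -1.0]]
force: [1.3, 17.4, 7.8]
opening: 0.068
t 13.9 low [-74.8   0.6  11.3] high [57.2  1.1  9.9] tilt -0.59 roll 0.24 yaw -11.71 F_h 17.3 F_n -2.2 Fz 7.8 M [ 3.29 -0.2  -0.23] op 0.068
```

```bash
python3 -m crank '[[[0,0,0],[0,0,0]],[[0,0,0],[0,0,0]],[[0,0,0],[0,0,0]]]' 0.7; python3 - <<'E'
from h import *
corner()
c=capture("wrist");crop(c,240,75,325,235,4.6,"pics/w18.png");np.savez("w18",**c)
c=capture("scene");crop(c,200,220,280,300,8,"pics/s18.png")
E
```

```text
time_s: 14.2
position: [0.5664, 0.1514, 0.0428]
tcp_rot: [[0.98, -0.198, -0.008], [-0.198, -0.98, -0.02], [-0.003, 0.021, -1.0]]
force: [0.1, 0.6, 0.0]
opening: 0.141
t 14.2 low [-81.4  -1.6   9.5] high [50.6 -1.8  6.7] tilt -1.22 roll -0.2 yaw -11.43 F_h 0.6 F_n -0.1 Fz 0.0 M [-0.05 -0.12  0.  ] op 0.141
```

View pics/w18.png

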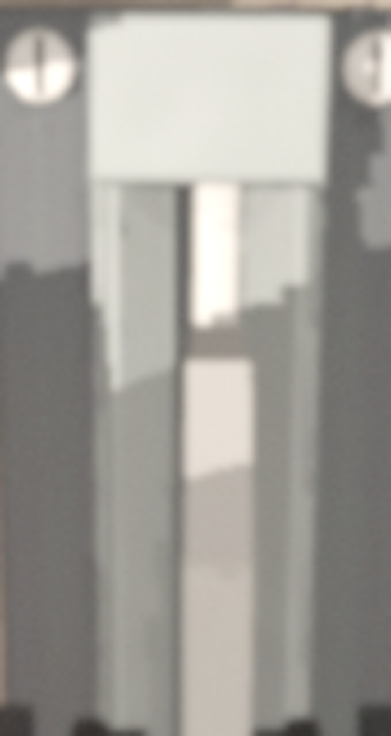

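View pics/s18.png

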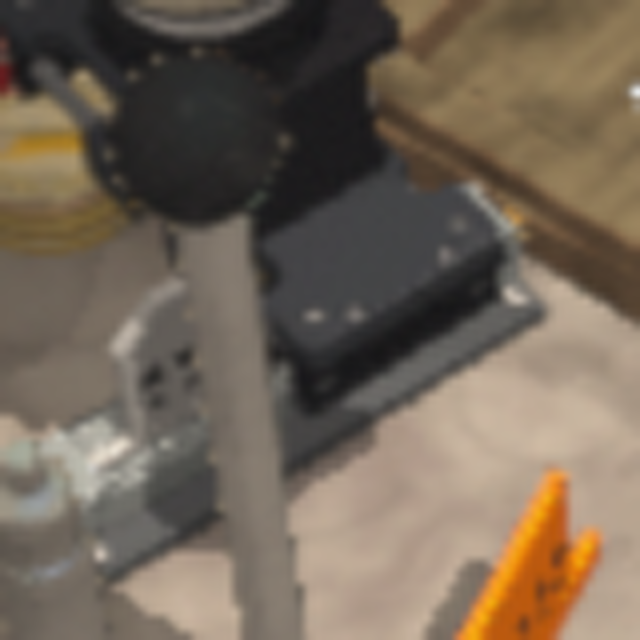

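```bash
python3 -m crank '[[[0,0,0],[0,0,0]],[[0,0,0],[0,0,0]],[[0,0,0],[0,0,0]]]' 0.3 && python3 -m crank '[[[0,0,-0.5],[0,0,0]],[[0,0,-1.5],[0.01,0,0]],[[0,0,-3],[0.01,0,0]],[[0,0,-3],[0,0,0]],[[0,0,-3],[0,0,0]],[[0,0,-3],[0,0,0]],[[0,0,0],[0,0,0]]]'; python3 - <<'E'
from h import *
corner()
for n in("wrist","scene","top"):
  c=capture(n);np.savez(n+"19",**c); cv2.imwrite(f"pics/{n}19.png",c["pixels"][:,:,::-1])
  if n=="scene":crop(c,180,200,300,300,6.5,"pics/s19.png")
E
```

```text
time_s: 14.6
position: [0.5669, 0.152, 0.043]
tcp_rot: [[0.98, -0.199, -0.007], [-0.199, -0.98, -0.019], [-0.003, 0.02, -1.0]]
force: [0.1, -0.1, 0.4]
opening: 0.311
time_s: 15.3
position: [0.5707, 0.1532, 0.1891]
tcp_rot: [[0.98, -0.198, 0.009], [-0.198, -0.98, 0.002], [0.008, -0.004, -1.0]]
force: [0.5, -0.2, 0.1]
opening: 0.353
t 15.3 low [-77.9   2.6 154.1] high [ 54.1   2.4 154.6] tilt 0.2 roll 0.48 yaw -11.44 F_h -0.1 F_n 0.5 Fz 0.1 M [-0.02 -0.12 -0.09] op 0.353
```

View pics/wrist19.png

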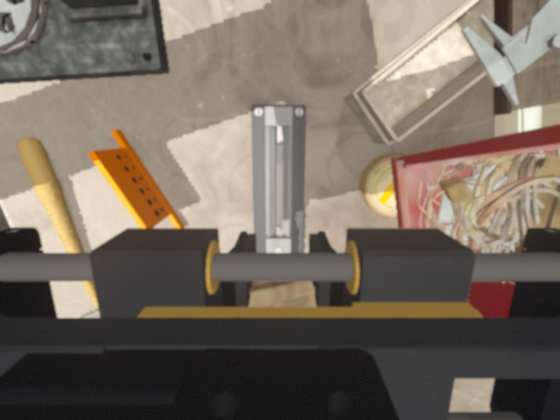

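View pics/s19.png

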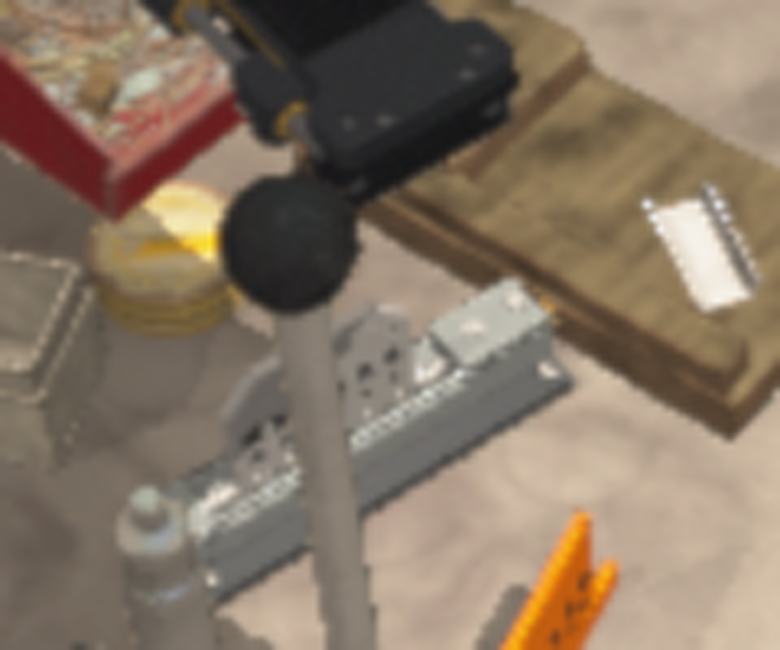

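```bash
python3 -m crank '[[[0,2,-1.5],[0,0,0]],[[0,3,-1.5],[0,0,0]],[[0,3,-1.5],[0,0,0]],[[0,3,-1],[0,0,0]],[[0,3,0],[0,0,0]],[[0,0,0],[0,0,0]],[[0,0,0],[0,0,0]]]'; python3 - <<'E'
from h import *
for n in("wrist","scene","top"):
  c=capture(n);np.savez(n+"20",**c); cv2.imwrite(f"pics/{n}20.png",c["pixels"][:,:,::-1])
  if n=="scene":crop(c,190,220,290,300,8,"pics/s20.png")
  if n=="wrist":crop(c,240,40,330,240,4,"pics/w20c.png")
E
```

```text
time_s: 16.15
position: [0.5388, 0.0154, 0.2369]
tcp_rot: [[0.98, -0.2, -0.005], [-0.2, -0.98, 0.002], [-0.005, -0.001, -1.0]]
force: [-0.5, -0.3, -0.5]
opening: 0.349
```

View pics/wrist20.png

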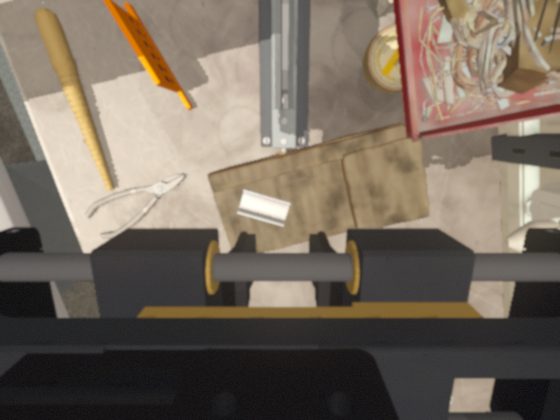

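View pics/s20.png

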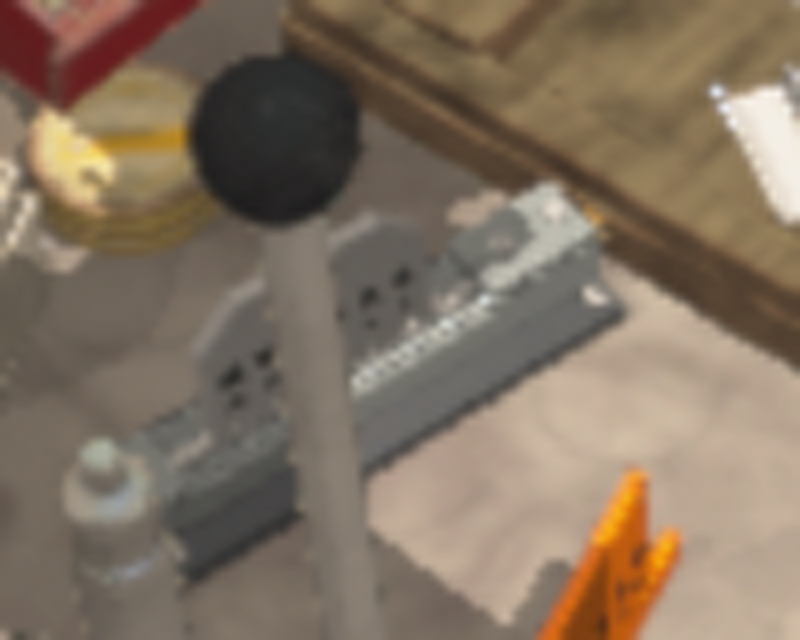

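View pics/top20.png

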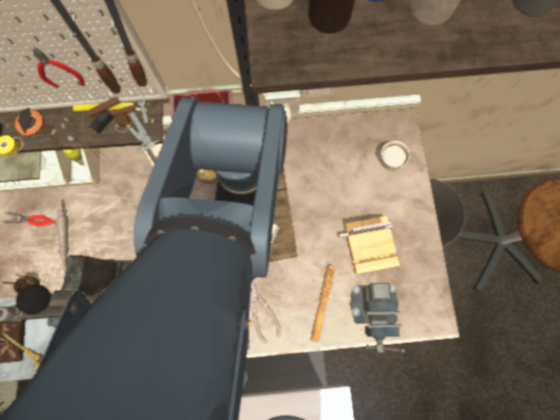

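```bash
python3 - <<'E'
from h import *
c=dict(np.load("scene20.npz"))
h=np.array([np.cos(np.radians(AX)),np.sin(np.radians(AX)),0]);n=np.cross(h,[0,0,1]);H0=np.array([HOME[0],HOME[1],0])-h*.0017
def P(x,y,z): return (proj(c,H0+(x*h+y*n+z*np.array([0,0,1]))/1000))
big=cv2.resize(c["pixels"][210:300,190:290,::-1],None,fx=8,fy=8,interpolation=cv2.INTER_CUBIC)
def draw(pts,col):
    q=np.array([(P(*p)-[189.5,209.5])*8 for p in pts]).astype(int); cv2.polylines(big,[q],True,col,1)
pl=[(-44,14),(-44,60),(-28,76),(28,76),(44,60),(44,14)]
draw([(x,0,z+10) for x,z in pl],(0,255,0))
a=np.radians(1.5); draw([(-66+(x+66)*np.cos(a)-z*np.sin(a),0,10+(x+66)*np.sin(a)+z*np.cos(a)) for x,z in pl],(0,0,255))
draw([(-61,-14,36),(-61,14,36),(-106,14,36),(-106,-14,36)],(255,255,0))
draw([(61,-14,31),(61,14,31),(84,14,31),(84,-14,31)],(255,255,0))
cv2.imwrite("pics/ov20.png",big[:600]);
o=cv2.imread("pics/scene0.png");d=np.abs(o.astype(int)-c["pixels"][:,:,::-1]).sum(2)
print("bin diff",d[160:230,155:232].mean(),"pixels>60",(d[160:230,155:232]>60).sum())
cv2.imwrite("pics/diff20.png",np.clip(d,0,255).astype(np.uint8)[100:400,0:350])
E
```

```text
bin diff 51.430797773654916 pixels>60 2113
```

View pics/ov20.png

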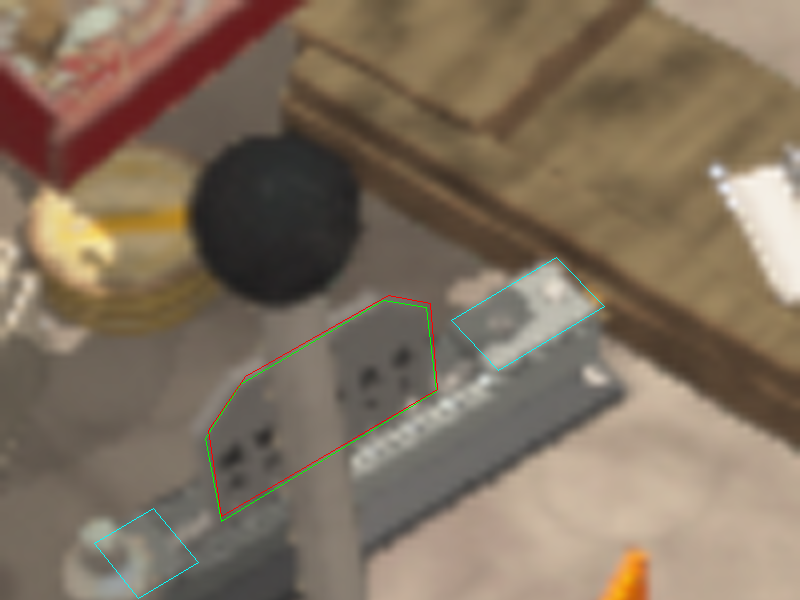

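View pics/diff20.png

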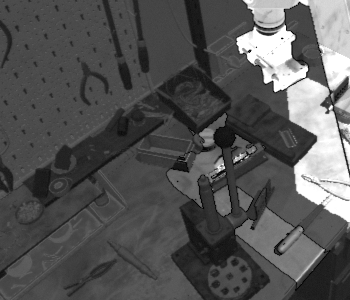

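```bash
python3 - <<'E'
from h import *
h=np.array([np.cos(np.radians(AX)),np.sin(np.radians(AX)),0])
H0=np.array([HOME[0],HOME[1],0])
plan(H0+h*.0183+[0,0,.115],down(-11.5),6)
E
```

```text
[[[0.03, -2.82, 2.04], [0.0, 0.001, 0.0]], [[0.03, -2.82, 2.04], [0.0, 0.001, 0.0]], [[0.03, -2.82, 2.04], [0.0, 0.001, 0.0]], [[0.03, -2.82, 2.04], [0.0, 0.001, 0.0]], [[0.03, -2.82, 2.04], [0.0, 0.001, 0.0]], [[0.02, -2.82, 2.04], [0.0, 0.001, 0.0]]]
```

```bash
python3 -m crank '[[[0,-2.8,0],[0,0,0]],[[0,-2.8,1],[0,0,0]],[[0,-2.8,2],[0,0,0]],[[0,-2.8,3],[0,0,0]],[[0,-2.8,3],[0,0,0]],[[0.1,-2.8,3],[0,0,0]],[[0,0,0],[0,0,0]],[[0,0,0],[0,0,0]]]' 1; python3 - <<'E'
from h import *
TP[:]=[0,0]
s=read_state();h=np.array([np.cos(np.radians(AX)),np.sin(np.radians(AX)),0]);n=np.cross(h,[0,0,1])
d=s["position"]-np.array([HOME[0],HOME[1],0]);print("TCP h,n,z",d@h,d@n,d[2],s["opening"],s["force"])
c=capture("wrist");crop(c,220,40,350,240,3,"pics/w21.png");np.savez("w21",**c)
E
```

```text
time_s: 17.1
position: [0.5729, 0.1813, 0.117]
tcp_rot: [[0.981, -0.196, -0.005], [-0.196, -0.981, -0.0], [-0.005, 0.001, -1.0]]
force: [-0.1, -0.5, -0.0]
opening: 0.003
TCP h,n,z 0.017126071768240464 -0.0012779355833707267 0.1170352410397191 0.0031573375373308062 [-0.09370163 -0.53216498 -0.03819911]
```

View pics/w21.png

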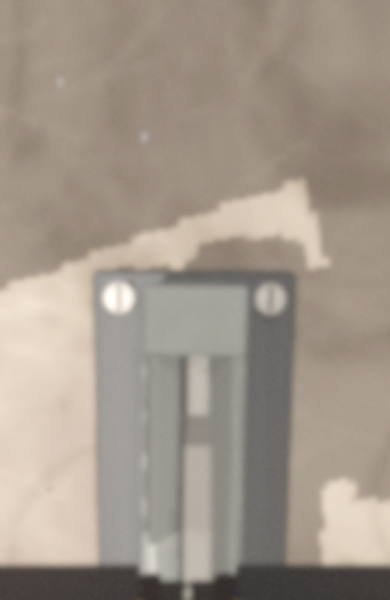

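```bash
python3 -m crank '[[[0.2,0,1],[0,0,0]],[[0,0,1],[0,0,0]],[[0,0,0.7],[0,0,0]],[[0,0,0],[0,0,0]],[[0,0,0.1],[0,0,0]],[[0,0,0],[0,0,0]]]'; python3 -m crank '[[[0,0,0.1],[0,0,0]],[[0,0,0],[0,0,0]]]';python3 -m crank '[[[0,0,0.1],[0,0,0]],[[0,0,0],[0,0,0]]]'
```

```text
time_s: 17.75
position: [0.5758, 0.1796, 0.0903]
tcp_rot: [[0.98, -0.199, -0.002], [-0.199, -0.98, 0.001], [-0.002, -0.0, -1.0]]
force: [-0.4, 0.3, 0.8]
opening: 0.007
time_s: 17.95
position: [0.5757, 0.1798, 0.0893]
tcp_rot: [[0.98, -0.198, -0.002], [-0.198, -0.98, 0.001], [-0.002, -0.0, -1.0]]
force: [0.5, 0.6, 0.3]
opening: 0.006
time_s: 18.15
position: [0.5756, 0.1798, 0.0881]
tcp_rot: [[0.98, -0.198, -0.003], [-0.198, -0.98, 0.0], [-0.003, 0.0, -1.0]]
force: [0.2, -0.1, 0.7]
opening: 0.003
```

```bash
python3 -m crank '[[[0,0,0.1],[0,0,0]],[[0,0,0],[0,0,0]]]'; python3 -m crank '[[[0,0,0.1],[0,0,0]],[[0,0,0],[0,0,0]]]';python3 -m crank '[[[0,0,0.1],[0,0,0]],[[0,0,0],[0,0,0]]]'
```

```text
time_s: 18.35
position: [0.5761, 0.1799, 0.0875]
tcp_rot: [[0.98, -0.199, -0.001], [-0.199, -0.98, 0.001], [-0.002, -0.001, -1.0]]
force: [-0.2, 0.8, 2.5]
opening: 0.006
time_s: 18.55
position: [0.5765, 0.1803, 0.0866]
tcp_rot: [[0.98, -0.199, -0.0], [-0.199, -0.98, 0.002], [-0.001, -0.001, -1.0]]
force: [0.8, 3.1, 3.7]
opening: 0.009
time_s: 18.75
position: [0.5766, 0.1802, 0.0864]
tcp_rot: [[0.98, -0.199, 0.0], [-0.199, -0.98, 0.001], [-0.0, -0.001, -1.0]]
force: [0.2, 2.8, 9.2]
opening: 0.01
```

```bash
python3 -m crank '[[[0,0,0.1],[0,0,0]],[[0,0,0],[0,0,0]]]';python3 -m crank '[[[0,0,0.1],[0,0,0]],[[0,0,0],[0,0,0]]]'
```

```text
time_s: 18.95
position: [0.5769, 0.1802, 0.0863]
tcp_rot: [[0.98, -0.198, 0.001], [-0.198, -0.98, 0.001], [0.001, -0.001, -1.0]]
force: [-1.1, 2.4, 13.4]
opening: 0.007
time_s: 19.15
position: [0.5773, 0.1802, 0.0863]
tcp_rot: [[0.98, -0.198, 0.002], [-0.198, -0.98, 0.001], [0.002, -0.001, -1.0]]
force: [-2.2, 1.1, 17.8]
opening: 0.004
```

```bash
python3 -m crank '[[[0,0,-0.7],[0,0,0]],[[0,0,-0.7],[0,0,0]],[[0,2,0],[0,0,0]],[[0,2,0],[0,0,0]],[[0,0,0.3],[0,0,0]],[[0,0,0],[0,0,0]],[[0,0,0],[0,0,0]]]';python3 -m crank '[[[0,0,0.1],[0,0,0]],[[0,0,0],[0,0,0]]]';python3 -m crank '[[[0,0,0.1],[0,0,0]],[[0,0,0],[0,0,0]]]';python3 -m crank '[[[0,0,0.1],[0,0,0]],[[0,0,0],[0,0,0]]]'
```

```text
time_s: 19.85
position: [0.5676, 0.141, 0.0937]
tcp_rot: [[0.98, -0.198, -0.003], [-0.198, -0.98, 0.001], [-0.003, 0.0, -1.0]]
force: [0.3, 0.7, -0.4]
opening: 0.002
time_s: 20.05
position: [0.5677, 0.1411, 0.0929]
tcp_rot: [[0.98, -0.198, -0.003], [-0.198, -0.98, 0.001], [-0.003, 0.0, -1.0]]
force: [0.2, -0.9, -0.3]
opening: 0.011
time_s: 20.25
position: [0.5676, 0.1408, 0.092]
tcp_rot: [[0.98, -0.198, -0.003], [-0.198, -0.98, 0.0], [-0.003, 0.0, -1.0]]
force: [0.3, 0.7, 0.4]
opening: 0.004
time_s: 20.45
position: [0.5676, 0.1406, 0.091]
tcp_rot: [[0.98, -0.198, -0.003], [-0.198, -0.98, 0.0], [-0.003, 0.0, -1.0]]
force: [-0.3, -0.2, 0.5]
opening: 0.006
```

```bash
python3 -m crank '[[[0,0,0.2],[0,0,0]],[[0,0,0],[0,0,0]]]';python3 -m crank '[[[0,0,0.1],[0,0,0]],[[0,0,0],[0,0,0]]]';python3 -m crank '[[[0,0,0.1],[0,0,0]],[[0,0,0],[0,0,0]]]';python3 -m crank '[[[0,0,0.1],[0,0,0]],[[0,0,0],[0,0,0]]]';python3 -m crank '[[[0,0,0.1],[0,0,0]],[[0,0,0],[0,0,0]]]'
```

```text
time_s: 20.65
position: [0.5675, 0.1405, 0.0889]
tcp_rot: [[0.98, -0.199, -0.003], [-0.199, -0.98, 0.0], [-0.003, 0.0, -1.0]]
force: [-0.9, 0.2, 0.5]
opening: 0.008
time_s: 20.85
position: [0.5676, 0.1405, 0.088]
tcp_rot: [[0.98, -0.198, -0.003], [-0.198, -0.98, 0.0], [-0.003, 0.0, -1.0]]
force: [0.1, -0.7, 0.1]
opening: 0.005
time_s: 21.05
position: [0.5677, 0.1405, 0.087]
tcp_rot: [[0.98, -0.199, -0.003], [-0.199, -0.98, 0.0], [-0.003, 0.0, -1.0]]
force: [-0.3, -0.3, -0.2]
opening: 0.008
time_s: 21.25
position: [0.5679, 0.1405, 0.0864]
tcp_rot: [[0.98, -0.198, -0.002], [-0.198, -0.98, 0.0], [-0.002, -0.0, -1.0]]
force: [-0.1, 1.0, 2.7]
opening: 0.006
time_s: 21.45
position: [0.5681, 0.1405, 0.0863]
tcp_rot: [[0.98, -0.198, -0.001], [-0.198, -0.98, 0.0], [-0.001, -0.0, -1.0]]
force: [-1.8, -0.3, 7.5]
opening: 0.002
```

```bash
python3 -m crank '[[[0,0,-0.7],[0,0,0]],[[0,0,-0.7],[0,0,0]],[[0,-2,0],[0,0,0]],[[0,-2,0],[0,0,0]],[[0,0,0.4],[0,0,0]],[[0,0,0.4],[0,0,0]],[[0,0,0],[0,0,0]]]';python3 -m crank '[[[0,0,0.1],[0,0,0]],[[0,0,0],[0,0,0]]]';python3 -m crank '[[[0,0,0.1],[0,0,0]],[[0,0,0],[0,0,0]]]';python3 -m crank '[[[0,0,0.1],[0,0,0]],[[0,0,0],[0,0,0]]]';python3 -m crank '[[[0,0,0.1],[0,0,0]],[[0,0,0],[0,0,0]]]'
```

```text
time_s: 22.15
position: [0.5747, 0.179, 0.0902]
tcp_rot: [[0.98, -0.199, -0.005], [-0.199, -0.98, -0.0], [-0.005, 0.001, -1.0]]
force: [-0.2, -0.0, 0.5]
opening: 0.004
time_s: 22.35
position: [0.5755, 0.1791, 0.0899]
tcp_rot: [[0.98, -0.199, -0.003], [-0.199, -0.98, 0.0], [-0.003, 0.0, -1.0]]
force: [0.2, -0.7, 0.2]
opening: 0.007
time_s: 22.55
position: [0.5757, 0.1794, 0.0891]
tcp_rot: [[0.98, -0.199, -0.003], [-0.199, -0.98, 0.0], [-0.003, 0.0, -1.0]]
force: [0.0, -0.8, 0.0]
opening: 0.007
time_s: 22.75
position: [0.5756, 0.1797, 0.0881]
tcp_rot: [[0.98, -0.199, -0.003], [-0.199, -0.98, 0.0], [-0.003, 0.0, -1.0]]
force: [0.0, -0.4, 0.4]
opening: 0.004
time_s: 22.95
position: [0.5756, 0.1798, 0.087]
tcp_rot: [[0.98, -0.198, -0.003], [-0.198, -0.98, 0.0], [-0.003, 0.0, -1.0]]
force: [0.0, 0.6, 0.9]
opening: 0.007
```

The first press seated the high end: it touched at 87.4 mm before, and there's no contact now at 87.0 mm. I'm retracting for the final look.

```bash
python3 -m crank '[[[0,0,-2],[0,0,0]],[[0,0,-3],[0,0,0]],[[0,0,-3],[0,0,0]],[[0,2,-3],[0,0,0]],[[0,4,-2],[0,0,0]],[[0,4,0],[0,0,0]],[[0,4,0],[0,0,0]],[[0,4,0],[0,0,0]],[[0,4,0],[0,0,0]],[[0,4,0],[0,0,0]],[[0,0,0],[0,0,0]],[[0,0,0],[0,0,0]]]' ; python3 - <<'E'
from h import *
for n in("wrist","scene","top"):
  c=capture(n);np.savez(n+"22",**c); cv2.imwrite(f"pics/{n}22.png",c["pixels"][:,:,::-1])
  if n=="scene":crop(c,190,220,290,300,8,"pics/s22.png")
E
```

```text
time_s: 24.15
position: [0.5242, -0.0758, 0.2172]
tcp_rot: [[0.98, -0.201, -0.002], [-0.201, -0.98, 0.001], [-0.003, -0.0, -1.0]]
force: [-0.4, -0.1, 0.3]
opening: 0.006
```

View pics/s22.png

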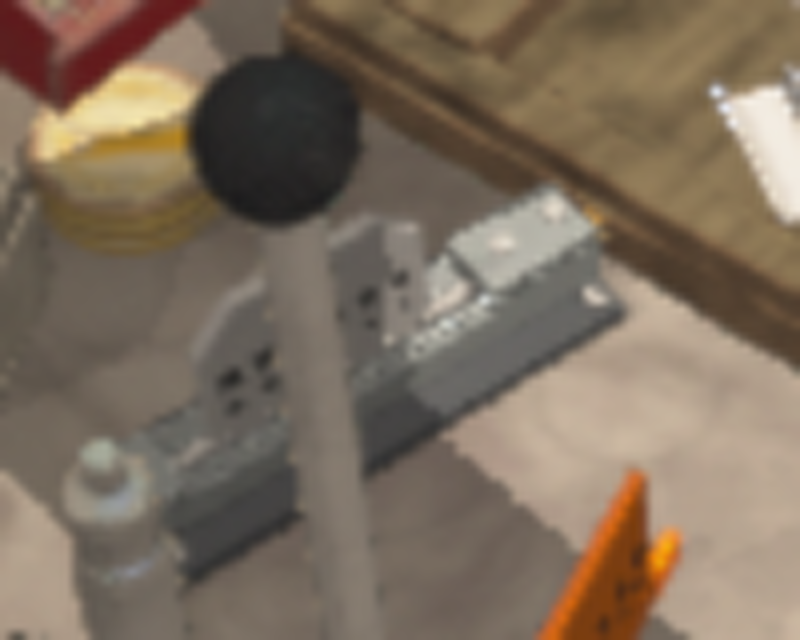

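View pics/top22.png

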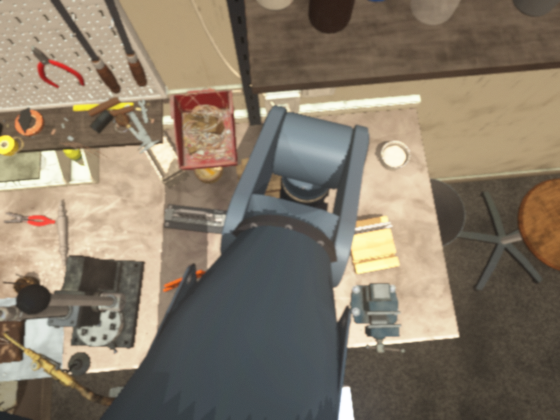

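View pics/wrist22.png

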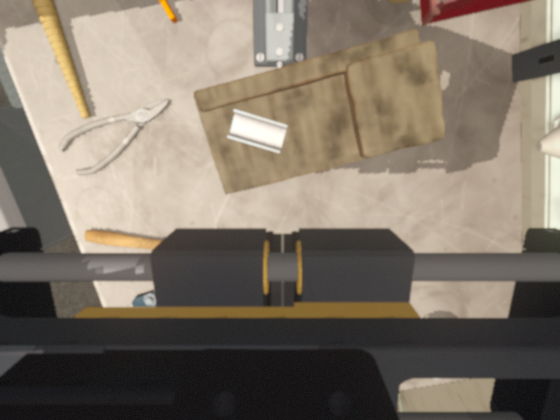

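The plate stands in the holder (scene crop, body spanning px 195–425). The bin, tin and channel bit are where they started, and the arm is touching nothing, so I'm handing in.

```bash
python3 -c "
from rig import bot
print(bot.hand_in())"
```

```text
the job is handed in; nothing more can be done
None
```

The square-holed drawplate is in the bench holder with its foot under the fixed lip and let go. I handed the job in at about 24 s; no verdict comes back.

**How it went:** I gripped the plate in the rest, tilted it 12° and slid its low end under the bridge. I pushed the shoe back about 9–10 mm (12–14 N), swung the other end down, and released it so the spring slid the foot to the stop.

**Last checks:**
- **Seating:** Pressing on the top edge first met contact at 87.4 mm near the lip end, so that end was about 1 mm high. It went down and held firm at 86.3 mm under 18 N. The other side touched at 86.4 mm, against 86 mm expected for a plate fully down, and a recheck of the lip end found it had not risen.
- **Pictures:** The plate stands upright in the holder. The other plate is still in its rest. The bin, tin, pot and channel bit appear where they started.

**What did not go cleanly:** While I was sliding the plate towards the lip, the gripper's body pressed on the rim of the red bin. The wrist force along the slot reached about 19 N, under the 40 N limit. I backed off and let the spring finish, and I saw no sign in the pictures that the bin had moved.

The shoe's final travel was judged only from the pictures and the foot sitting under the lip; I did not measure it.

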